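# Load the UV disinfection box and draw its flap shut with the hook pole

### The job

Disinfect the sensor packs: pull every pack that is plugged into the charging dock straight up out of its socket and put them all down inside the chamber of the white UV box. Then take the hook pole from its mat, hook its prong into the ring eye of the raised flap and draw the flap fully shut with the hook in the ring, never touching the flap with the gripper or arm; unhook it and lay the pole flat back on its mat as it lay, grip and hook on the same ends. Leave the bottles and the label roll alone.

Things in the scene. Friction and masses are not known exactly. Their poses are not given: they have to be found in the camera images.
- flap (a joint): roof flap of the UV disinfection box, hinged along the box's back top edge; angle in rad: 0 = shut, about 1.57 = straight up, 2.0 = end stop leaning back. It starts standing open at 1.55 to 1.8. A stiff hinge holds it at any angle (about 1 to 1.5 N at the ring eye moves it); it has no latch. The panel is white, 137 mm deep, 210 mm wide, 8 mm thick; its free edge lies 143 mm from the hinge.
- flap_hinge (a point): middle of the flap's hinge line at the back of the box's top; fixed to the box. Its y axis is the hinge line, its x axis points to the back of the box. With the flap shut the flap runs from here along -x; at angle a the ring eye stands 167 mm x (-cos a) along x and 167 mm x sin a along z from this point.
- flap_eye (a point): centre of the steel ring eye on the middle of the flap's free edge, 167 mm from the hinge line; moves with the flap. The ring stands in the plane square to the hinge line: its hole runs along the y axis, parallel to the hinge line. Inner diameter 26 mm, outer 38 mm, ring bar 6 mm thick. The x axis points from the eye to the hinge.
- chamber (a point): centre of the floor of the open chamber of the white UV disinfection box (fixed in place; outside 150 deep x 210 wide x 110 high mm). Floor 50 mm and rim 110 mm above the worktop; chamber 130 mm along x (x points to the back), 190 mm along y, 60 mm deep.
- dock: grey charging dock, a fixed strip 250 x 56 x 40 mm high, origin at the centre of its underside, long side along its x axis. Five sockets in its top at x = -96, -48, 0, 48, 96 mm. In each a sprung ball holds the blade of the pack: it takes a straight upward pull of about 6 to 9 N over the first 7 mm to free it; the blade reaches 24 mm down the socket.
- pole_grip (a point): centre of the black grip of the hook pole (150 g, balanced about 10 mm from here towards the hook). The grip is a flat-sided bar 100 mm along y, 20 mm wide along x, 30 mm high along z. From its +y end a straight aluminium shaft of 8 mm diameter goes along +y, at the height of the grip's middle, to y = 247 mm, turns to +x for 34 mm and returns along -y as a free prong: a J hook lying in the x-y plane.
- pole_prong (a point): middle of the free prong of the hook pole's J hook, at x = 34, y = 230, z = 0 mm from the grip's centre. The prong has 8 mm diameter and is about 34 mm long, along the pole's y axis; its free end points back (-y) towards the grip. The gap between prong and shaft is 26 mm.
- mat: blue mat, 120 x 360 mm, 2 mm thick, fixed; origin at the centre of its underside. The pole lies on it at first, along the mat's long (y) side, grip about 110 mm from the mat's centre towards -y, hook towards +y.
- pack_a_mid (a point): centre of the body of the plug-in sensor pack with the blue band: white body 30 (x) x 20 (y) x 36 (z) mm with a steel blade (12 wide, 10 mm thick at its end) standing 24 mm out below it, so the blade's end is 42 mm below this point; 40 g. Stands plugged upright in the dock at first, its centre 58 mm above the worktop; None if there is no such pack.
- pack_b_mid (a point): centre of the body of the plug-in sensor pack with the orange band: white body 30 (x) x 20 (y) x 36 (z) mm with a steel blade (12 wide, 10 mm thick at its end) standing 24 mm out below it, so the blade's end is 42 mm below this point; 40 g. Stands plugged upright in the dock at first, its centre 58 mm above the worktop; None if there is no such pack.
- pack_c_mid (a point): centre of the body of the plug-in sensor pack with the green band: white body 30 (x) x 20 (y) x 36 (z) mm with a steel blade (12 wide, 10 mm thick at its end) standing 24 mm out below it, so the blade's end is 42 mm below this point; 40 g. Stands plugged upright in the dock at first, its centre 58 mm above the worktop; None if there is no such pack.
- pack_d_mid (a point): centre of the body of the plug-in sensor pack with the red band: white body 30 (x) x 20 (y) x 36 (z) mm with a steel blade (12 wide, 10 mm thick at its end) standing 24 mm out below it, so the blade's end is 42 mm below this point; 40 g. Stands plugged upright in the dock at first, its centre 58 mm above the worktop; None if there is no such pack.
- pack_e_mid (a point): centre of the body of the plug-in sensor pack with the yellow band: white body 30 (x) x 20 (y) x 36 (z) mm with a steel blade (12 wide, 10 mm thick at its end) standing 24 mm out below it, so the blade's end is 42 mm below this point; 40 g. Stands plugged upright in the dock at first, its centre 58 mm above the worktop; None if there is no such pack.
- saline_bottle_mid (a point): small white bottle with blue cap, 45 mm diameter, 80 mm high, its centre; stands by, leave alone
- iodine_bottle_mid (a point): small brown bottle with black cap, 52 mm diameter, 90 mm high, its centre; stands by, leave alone
- label_roll_mid (a point): white roll of labels, 64 mm diameter, 32 mm high, its centre; stands by, leave alone

How it is judged:
By the outcome, as a careful person would: the job done as asked, in the order asked, and still so for the second after the job is handed in, with the robot touching nothing.
Of pack_a, pack_b, pack_c, pack_d, pack_e only 3 to 5 are there at a start; the rules pass over those that are not, and their reading is None.
At some moment in a run one of pole may be knocked a few centimetres aside while the robot is not near it.
It also fails if it takes over 210 s, if anything falls off the work surface, if the arm or the gripper's body presses on something with over 40 N, if the wrist force passes 120 N, or if a joint passes its speed limit or range.

### The arm

A 7-joint arm with a two-finger parallel gripper is mounted at the origin on a cart in front of the work surface, level with it; the furniture and walls round the work are solid. World frame = base frame: x ahead of the robot, y to its left, z up, the work surface at z = 0. Lengths are in m, angles in degrees, forces in N, time in s.
With the tool pointing down it reaches from about 0.4 to 0.875 m from the base axis. Payload 4.4 kg.
Tool frame: the origin (TCP) lies where the fingers leave the gripper's body, on its centre line; the fingertips stand 73 mm ahead of it and the grasp point (between the pads) lies 54 mm ahead of it; z points along the fingers, y is the direction in which the jaws open and shut (so a half turn about z gives the same grasp; the last joint's range is limited). The gripper opens to 85 mm and grips with 20 to 120 N. Pads are 22 mm wide; open, the fingers measure 114 mm over their backs; the gripper's body (76 mm by 85 mm) begins 54 mm behind the grasp point. The pads swing forward as they close: fully open they stand 13 mm farther back than shut.
Start: joints at [-70.921, 36.005, 2.206, 86.941, -1.547, 57.084, -1.146], TCP at [0.252, 0.599, 0.304] pointing down, gripper open.
Joint ranges: [-175.42, 175.42], [-21.48, 121.26], [-71.46, 75.88], [10.55, 141.38], [-63.04, 243.04], [13.31, 113.54], [-168.57, 168.57]. Speed limits (degrees/s): [147.25, 147.25, 180, 180, 180, 180, 180].

### API

Orientations are given as a 3x3 rotation matrix whose columns are the frame's x, y, z axes.
In Python, from station import sense, snapshot, sign_off gives the robot as it stands. The module is installed in compiled form; this text tells all that it offers.
- The arm moves only by the shell command python3 -m pendant 'ROWS' [FORCE]. ROWS is JSON, a list of rows, each an object of numbers: "dx", "dy", "dz": the shift along the world's x, y, z in m; "ax", "ay", "az": the turn, a rotation vector about the world's x, y, z in rad; "jaw": the closure, from 0 (fully open) to 1 (shut). In form: [{"dx": .., "dy": .., "dz": .., "ax": .., "ay": .., "az": .., "jaw": ..}, ...]. A call has 1 to 12 rows; each row is the pose to reach, as a shift and turn from the pose measured when the call began; what a row does not reach only later rows make up. A row lasts 1/12 s, in which the tool goes at most 41.7 mm and 7.16 degrees, less where a joint would pass 70% of its speed; a pose out of reach is approached as far as the arm can. A call with a gripper value outside its range is refused whole. The fingers move at their own pace and stop on an object; FORCE is the grip in N (left out, the last holds). Time passes only in rows, so rows that repeat a pose let the fingers close. It gives the time, the measured TCP pose, the force and the opening at its end, in the units of the state.
- sense(): the state, without advancing time (a new reading comes with each control period).
- snapshot(name): name is "scene" or "top" or "wrist"; returns a dict with "img" (480x640x3 uint8, red, green, blue), "camera_matrix" (3x3 intrinsics, pixels), "view" (4x4, takes a point from world to camera coordinates). Camera axes: x right, y down, z forward; pixel columns grow to the right and rows downward; lengths in m; the calibration is good to about 2 mm. A picture is of the moment at which its call begins. There is no depth.
- sign_off(): hands the job in, once; it reports no verdict.
The state is a dict: "t": time; "q": joint angles; "joint_vel": joint speeds; "joint_efforts": joint torques, N m; "tcp_pos": TCP position; "orientation": TCP orientation; "ft_force": force on the tool from outside, world axes, zero at the start; "moment": the same for the moment, N m; "finger_gap": finger opening in m.
Only numpy, scipy, OpenCV 4.12 (cv2) and the standard library are available. Lean on these libraries where they do the work, as an engineer would, in place of code of your own. Each camera call takes 0.05 s, during which the arm holds its last target. There are 200 camera calls.

## Working session

There is one attempt and no reset: what is moved stays moved. The work goes in short steps, Python scripts to look and compute and a shell command to move; the robot and the scene stay as the last step left them, time stands still between calls to the robot, and variables do not carry over. Pictures are saved under pics/ and viewed, about 12 in all and at most 16, crops included, and the job is handed in when it is done.

```bash
mkdir -p pics; cat > h.py <<'E'
import numpy as np, cv2
from station import sense, snapshot, sign_off
def snap(n,f,crop=None,s=1):
    d=snapshot(n); np.savez('pics/'+f+'.npz',**d)
    im=d['img'][:,:,::-1]
    if crop: x0,y0,x1,y1=crop; im=im[y0:y1,x0:x1]
    if s!=1: im=cv2.resize(im,None,fx=s,fy=s,interpolation=cv2.INTER_CUBIC)
    cv2.imwrite('pics/'+f+'.png',im); return d
def ld(f): return dict(np.load('pics/'+f+'.npz'))
def atz(d,u,v,z):
    K,V=d['camera_matrix'],d['view']; R,t=V[:3,:3],V[:3,3]
    o=-R.T@t; r=R.T@np.linalg.inv(K)@[u,v,1]; return o+r*(z-o[2])/r[2]
def ray(d,u,v):
    K,V=d['camera_matrix'],d['view']; R,t=V[:3,:3],V[:3,3]
    r=R.T@np.linalg.inv(K)@[u,v,1]; return -R.T@t,r/np.linalg.norm(r)
def tri(*a):
    A=0;b=0
    for d,u,v in a:
        o,r=ray(d,u,v);P=np.eye(3)-np.outer(r,r);A=A+P;b=b+P@o
    return np.linalg.solve(A,b)
def proj(d,p):
    c=d['view']@[*p,1]; q=d['camera_matrix']@c[:3]; return q[:2]/q[2]
def st():
    s=sense(); print('t',round(s['t'],2),'tcp',np.round(s['tcp_pos'],4),'F',np.round(s['ft_force'],1),'gap',round(s['finger_gap'],4),'q',np.round(s['q'],1)); print(np.round(s['orientation'],3).tolist())
E
python3 -c "
from h import *
st()
a=snap('top','top0');b=snap('scene','sc0')
for d in(a,b): print(np.round(-d['view'][:3,:3].T@d['view'][:3,3],3),d['camera_matrix'][0,0])"
```

```text
t 0.0 tcp [0.2522 0.5985 0.303 ] F [-0.  -0.4 -0.2] gap 0.0854 q [-70.9  36.1   2.2  87.   -1.5  57.1  -1.1]
[[-0.922, 0.388, -0.001], [0.388, 0.922, -0.002], [-0.0, -0.002, -1.0]]
[0.404 0.051 1.333] 547.710874636609
[-0.064 -0.776  0.666] 459.29779444333013
```

View pics/top0.png

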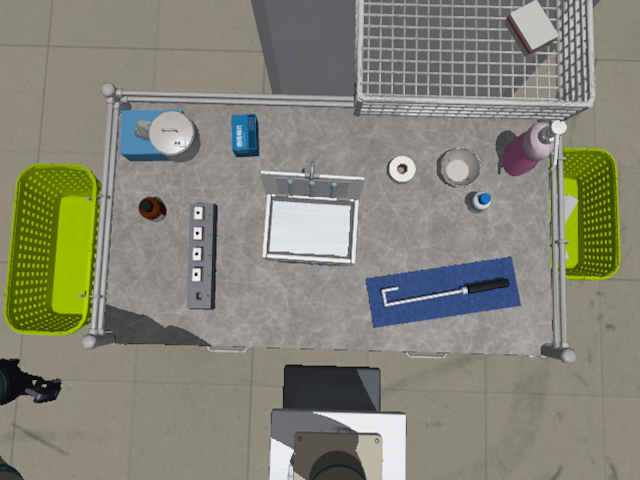

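View pics/sc0.png

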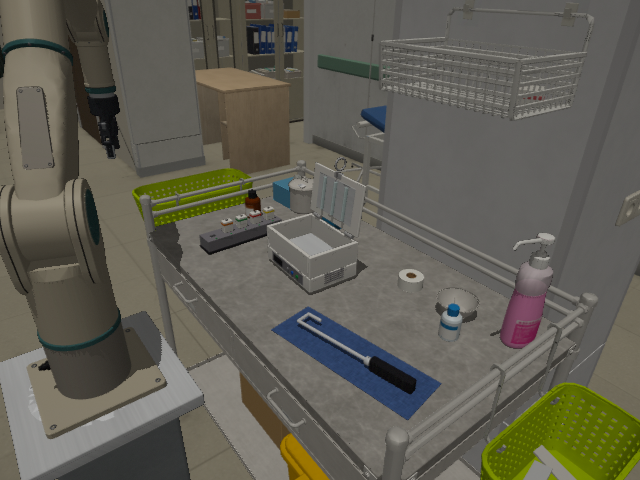

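```bash
python3 -c "
from h import *
a=ld('top0')['img'][:,:,::-1]
r=lambda x0,y0,x1,y1,s:cv2.resize(a[y0:y1,x0:x1],None,fx=s,fy=s,interpolation=cv2.INTER_CUBIC)
A=r(180,195,230,315,5); B=r(255,155,370,275,4.783//1+0); B=cv2.resize(B,(550,574)); 
o=np.zeros((600,800,3),np.uint8); o[:600,:250]=A; o[:574,250:800]=B
cv2.imwrite('pics/m1.png',o)
cv2.imwrite('pics/m2.png',r(360,250,525,335,4.8))
"
```

```text
(no output)
```

View pics/m1.png

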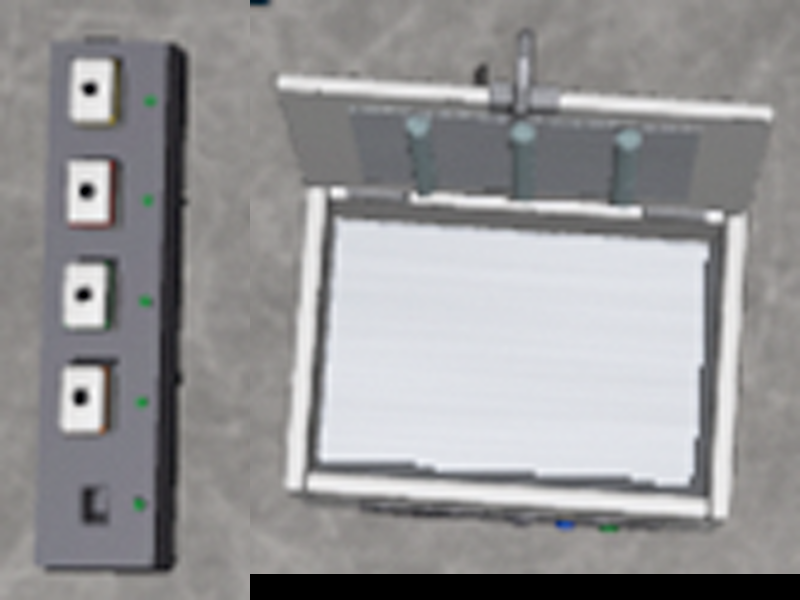

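View pics/m2.png

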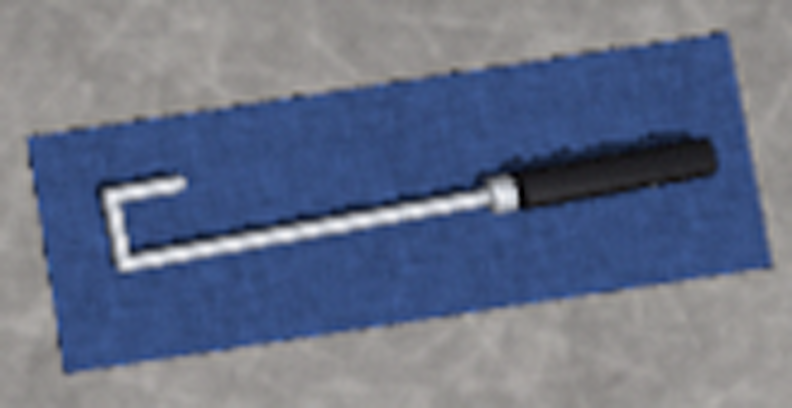

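```bash
python3 -c "
from h import *
np.set_printoptions(precision=4,suppress=True)
a=ld('top0');b=ld('sc0')
P={}
for n,u,v in [('Y',93,90),('R',90,192),('G',87,295),('O',84,399)]:
    P[n]=atz(a,u/5+180,v/5+195,.076); print(n,P[n])
print('sock',atz(a,95/5+180,505/5+195,.04))
d=P['Y']-P['O']; print('yaw',np.degrees(np.arctan2(d[1],d[0])),np.linalg.norm(d)/3)
B=lambda u,v,z:atz(a,(u-250)/4.783+255,(v)/4.783+155,z)
c=[B(287,487,.11),B(723,522,.11),B(743,215,.11),B(308,188,.11)]
for x in c: print('rim',x)
m=sum(c)/4; print('boxc',m, [np.linalg.norm(c[i]-c[(i+1)%4]) for i in range(4)])
y=c[0]-c[1]; y2=c[3]-c[2]; print('box y yaw',np.degrees(np.arctan2(-(y+y2)[0],(y+y2)[1])))
M=lambda u,v,z:atz(a,u/4.8+360,v/4.8+250,z)
g=[M(518,187,.02),M(716,155,.02),M(125,265,.017),M(108,190,.017),M(183,183,.017)]
for x in g: print('pole',x)
mc=[M(28,138,.002),M(727,33,.002),M(771,267,.002),M(65,372,.002)];print('mat',sum(mc)/4,np.degrees(np.arctan2(*-(mc[0]-mc[1]+mc[3]-mc[2])[:2]*[1,-1])))
print('bask',tri((a,357,115),(b,383,87)),tri((a,592,107),(b,515,115)))
for n,p in [('eye',(.8,.05,.27))]: print(proj(a,p),proj(b,p))
im=b['img'][:,:,::-1]
cv2.imwrite('pics/m3.png',cv2.resize(im[145:275,265:375],None,fx=4.6,fy=4.6,interpolation=cv2.INTER_CUBIC))
"
```

```text
Y [0.6033 0.3395 0.076 ]
R [0.5555 0.3384 0.076 ]
G [0.5076 0.3373 0.076 ]
O [0.4597 0.3362 0.076 ]
sock [0.4117 0.3366 0.04  ]
yaw 1.3379803748458863 0.047864264067456815
rim [0.5024 0.1827 0.11  ]
rim [ 0.4914 -0.0216  0.11  ]
rim [ 0.6372 -0.0283  0.11  ]
rim [0.6449 0.1782 0.11  ]
boxc [0.569  0.0778 0.11  ] [np.float64(0.20465821423835848), np.float64(0.1459478653597588), np.float64(0.20666451022166932), np.float64(0.14255128572047612)]
box y yaw -2.5889657603298444
pole [ 0.4459 -0.2997  0.02  ]
pole [ 0.4644 -0.398   0.02  ]
pole [ 0.4021 -0.1056  0.017 ]
pole [ 0.439  -0.0967  0.017 ]
pole [ 0.4435 -0.1339  0.017 ]
mat [ 0.4374 -0.2443  0.002 ] 9.994235194904904
bask [ 0.7096 -0.0025  0.4756] [ 0.7109 -0.3544  0.4917]
[326.0456 104.4243] [385.7435 161.0395]
```

View pics/m3.png

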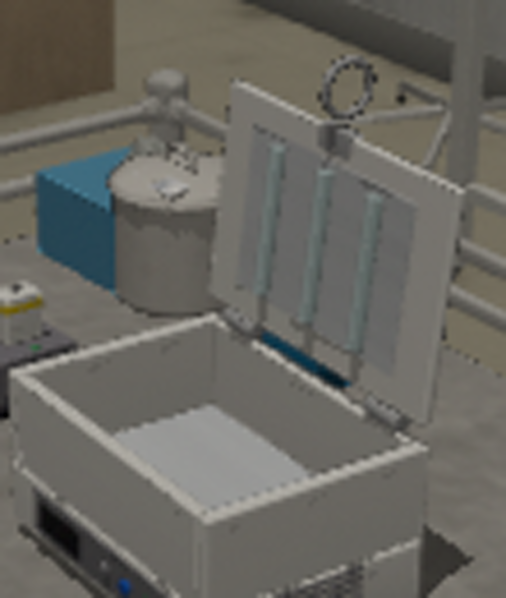

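```bash
python3 -m pendant '[{"dx":0.12,"dy":-0.085,"dz":-0.01,"az":0.15,"jaw":0},{"dx":0.35,"dy":-0.259,"dz":-0.04,"az":0.42,"jaw":0},{"dx":0.35,"dy":-0.259,"dz":-0.04,"az":0.42,"jaw":0},{"dx":0.35,"dy":-0.259,"dz":-0.04,"az":0.42,"jaw":0},{"dx":0.35,"dy":-0.259,"dz":-0.04,"az":0.42,"jaw":0},{"dx":0.35,"dy":-0.259,"dz":-0.04,"az":0.42,"jaw":0},{"dx":0.35,"dy":-0.259,"dz":-0.04,"az":0.42,"jaw":0},{"dx":0.35,"dy":-0.259,"dz":-0.04,"az":0.42,"jaw":0},{"dx":0.35,"dy":-0.259,"dz":-0.04,"az":0.42,"jaw":0},{"dx":0.35,"dy":-0.259,"dz":-0.04,"az":0.42,"jaw":0},{"dx":0.35,"dy":-0.259,"dz":-0.04,"az":0.42,"jaw":0},{"dx":0.35,"dy":-0.259,"dz":-0.04,"az":0.42,"jaw":0}]'
python3 -m pendant '[{"dx":0,"jaw":0.4},{"dx":0,"jaw":0.4},{"dx":0,"jaw":0.4},{"dx":0,"jaw":0.4}]' 60
python3 -c "
from h import *
st()
np.set_printoptions(precision=4,suppress=True)
a=ld('top0');b=ld('sc0')
e=tri((a,312.7,168),(b,340.7,164.1));print('eye',e)
w=snap('wrist','w1')"
```

```text
t 0.1 tcp [0.2522 0.5986 0.3031] F [-1.1 -1.3  0.4] gap 0.0854 q [-70.9  36.1   2.2  87.   -1.5  57.1  -1.1]
[[-0.922, 0.388, -0.001], [0.388, 0.922, -0.002], [0.0, -0.002, -1.0]]
eye [0.6647 0.0738 0.2813]invalid input
invalid input
```

View pics/w1.png

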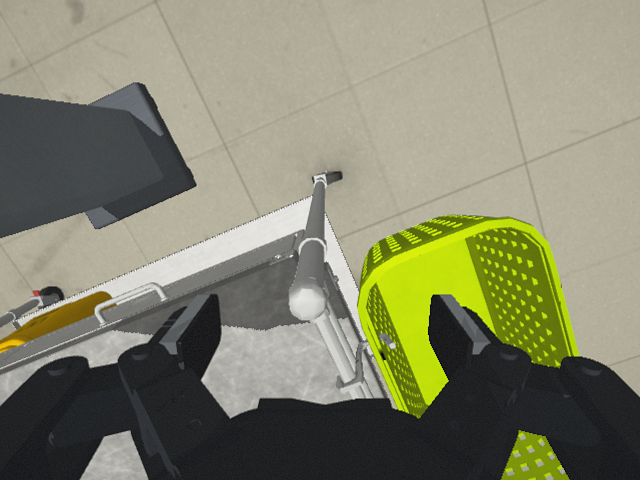

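```bash
python3 -m pendant '[{"dx":0.03,"dy":-0.02,"dz":0.0,"ax":0,"ay":0,"az":0.05,"jaw":0.4}]' 60; python3 -m pendant '[{"dx":0.01,"dy":-0.005,"dz":0.0,"ax":0.0,"ay":0.0,"az":0.02,"jaw":0.4}]'; python3 -m pendant --help
```

```text
t: 0.23
tcp_pos: [0.2736, 0.5836, 0.3026]
orientation: [[-0.944, 0.33, -0.007], [0.33, 0.944, 0.002], [0.008, -0.0, -1.0]]
ft_force: [-1.7, 1.2, -0.3]
finger_gap: 0.0754
t: 0.32
tcp_pos: [0.2887, 0.5751, 0.3022]
orientation: [[-0.95, 0.313, -0.003], [0.313, 0.95, -0.002], [0.002, -0.003, -1.0]]
ft_force: [2.1, -2.3, 0.1]
finger_gap: 0.0638invalid input: not JSON, or not a number
```

```bash
python3 -m pendant '[{"dx":0.1,"dy":-0.075,"dz":-0.01,"ax":0,"ay":0,"az":0.1,"jaw":0.45},{"dx":0.2,"dy":-0.15,"dz":-0.02,"ax":0,"ay":0,"az":0.2,"jaw":0.45},{"dx":0.3,"dy":-0.22,"dz":-0.04,"ax":0,"ay":0,"az":0.34,"jaw":0.45},{"dx":0.314,"dy":-0.236,"dz":-0.045,"ax":0,"ay":0,"az":0.34,"jaw":0.45},{"dx":0.314,"dy":-0.236,"dz":-0.045,"ax":0,"ay":0,"az":0.34,"jaw":0.45},{"dx":0.314,"dy":-0.236,"dz":-0.045,"ax":0,"ay":0,"az":0.34,"jaw":0.45},{"dx":0.314,"dy":-0.236,"dz":-0.045,"ax":0,"ay":0,"az":0.34,"jaw":0.45},{"dx":0.314,"dy":-0.236,"dz":-0.045,"ax":0,"ay":0,"az":0.34,"jaw":0.45},{"dx":0.314,"dy":-0.236,"dz":-0.045,"ax":0,"ay":0,"az":0.34,"jaw":0.45},{"dx":0.314,"dy":-0.236,"dz":-0.045,"ax":0,"ay":0,"az":0.34,"jaw":0.45},{"dx":0.314,"dy":-0.236,"dz":-0.045,"ax":0,"ay":0,"az":0.34,"jaw":0.45},{"dx":0.314,"dy":-0.236,"dz":-0.045,"ax":0,"ay":0,"az":0.34,"jaw":0.45}]' 60
python3 -c "
from h import *
st()
w=snap('wrist','w2')
for p in [(.6033,.3395,.076),(.5555,.3384,.076),(.5076,.3373,.076),(.4597,.3362,.076)]: print(proj(w,p))"
```

```text
t: 1.32
tcp_pos: [0.6041, 0.3365, 0.2561]
orientation: [[-1.0, -0.017, -0.003], [-0.017, 1.0, -0.004], [0.003, -0.004, -1.0]]
ft_force: [-1.3, 0.1, -0.8]
finger_gap: 0.0467
t 1.32 tcp [0.6041 0.3365 0.2561] F [-1.3  0.1 -0.8] gap 0.0467 q [-28.9  42.4  -4.6  81.9   3.9  56.1  56.4]
[[-1.0, -0.017, -0.003], [-0.017, 1.0, -0.004], [0.003, -0.004, -1.0]]
[329.272549   233.26191801]
[329.09823262 167.92410219]
[328.90762501  95.19074546]
[328.69462055  13.91104717]
```

View pics/w2.png

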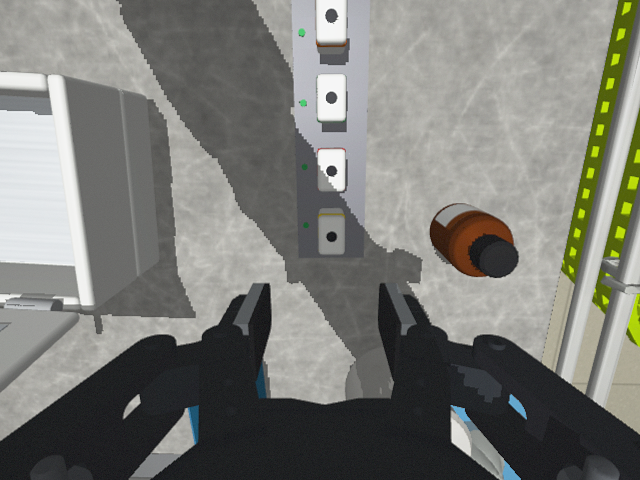

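```bash
python3 -c "
from h import *
w=ld('w2')
for u,v in [(331.5,236.5),(331.7,171),(331.3,98),(331.3,15)]: print(np.round(atz(w,u,v,.076),4))"
```

```text
[0.6058 0.3412 0.076 ]
[0.5576 0.3403 0.076 ]
[0.5093 0.3389 0.076 ]
[0.4603 0.3379 0.076 ]
```

```bash
python3 -m pendant '[{"dx":0.001,"dy":0.004,"dz":-0.04,"ax":0,"ay":0,"az":0,"jaw":0.5},{"dx":0.001,"dy":0.004,"dz":-0.08,"ax":0,"ay":0,"az":0,"jaw":0.5},{"dx":0.001,"dy":0.004,"dz":-0.11,"ax":0,"ay":0,"az":0,"jaw":0.5},{"dx":0.001,"dy":0.004,"dz":-0.125,"ax":0,"ay":0,"az":0,"jaw":0.5},{"dx":0.001,"dy":0.004,"dz":-0.136,"ax":0,"ay":0,"az":0,"jaw":0.5},{"dx":0.001,"dy":0.004,"dz":-0.136,"ax":0,"ay":0,"az":0,"jaw":0.5},{"dx":0.001,"dy":0.004,"dz":-0.136,"ax":0,"ay":0,"az":0,"jaw":0.5}]' 60
python3 -m pendant '[{"dx":0,"dy":0,"dz":0,"ax":0,"ay":0,"az":0,"jaw":1},{"dx":0,"dy":0,"dz":0,"ax":0,"ay":0,"az":0,"jaw":1},{"dx":0,"dy":0,"dz":0,"ax":0,"ay":0,"az":0,"jaw":1},{"dx":0,"dy":0,"dz":0,"ax":0,"ay":0,"az":0,"jaw":1},{"dx":0,"dy":0,"dz":0,"ax":0,"ay":0,"az":0,"jaw":1},{"dx":0,"dy":0,"dz":0,"ax":0,"ay":0,"az":0,"jaw":1}]' 60
```

```text
t: 1.95
tcp_pos: [0.6029, 0.3442, 0.121]
orientation: [[-1.0, -0.022, -0.004], [-0.022, 1.0, -0.002], [0.004, -0.002, -1.0]]
ft_force: [-0.3, -0.8, 0.0]
finger_gap: 0.0428
t: 2.45
tcp_pos: [0.6039, 0.3436, 0.1232]
orientation: [[-1.0, -0.021, -0.002], [-0.021, 1.0, -0.002], [0.002, -0.002, -1.0]]
ft_force: [-0.7, -2.7, 6.6]
finger_gap: 0.0188
```

```bash
python3 -m pendant '[{"dx":0,"dy":0,"dz":0.004,"ax":0,"ay":0,"az":0,"jaw":1},{"dx":0,"dy":0,"dz":0.008,"ax":0,"ay":0,"az":0,"jaw":1},{"dx":0,"dy":0,"dz":0.012,"ax":0,"ay":0,"az":0,"jaw":1},{"dx":0,"dy":0,"dz":0.018,"ax":0,"ay":0,"az":0,"jaw":1},{"dx":0,"dy":0,"dz":0.026,"ax":0,"ay":0,"az":0,"jaw":1},{"dx":0,"dy":0,"dz":0.036,"ax":0,"ay":0,"az":0,"jaw":1},{"dx":0,"dy":0,"dz":0.07,"ax":0,"ay":0,"az":0,"jaw":1},{"dx":0,"dy":0,"dz":0.11,"ax":0,"ay":0,"az":0,"jaw":1},{"dx":0,"dy":0,"dz":0.14,"ax":0,"ay":0,"az":0,"jaw":1},{"dx":0,"dy":0,"dz":0.14,"ax":0,"ay":0,"az":0,"jaw":1}]' 60
python3 -c "
from h import *
st()
w=snap('scene','s2',(150,130,390,310),3.3)"
```

```text
t: 3.28
tcp_pos: [0.6073, 0.3461, 0.273]
orientation: [[-1.0, -0.021, 0.012], [-0.021, 1.0, 0.007], [-0.012, 0.007, -1.0]]
ft_force: [1.5, -0.6, 0.3]
finger_gap: 0.0186
t 3.28 tcp [0.6073 0.3461 0.273 ] F [ 1.5 -0.6  0.3] gap 0.0186 q [-29.4  41.7  -4.8  80.5   3.8  57.2  56.2]
[[-1.0, -0.021, 0.012], [-0.021, 1.0, 0.007], [-0.012, 0.007, -1.0]]
```

View pics/s2.png

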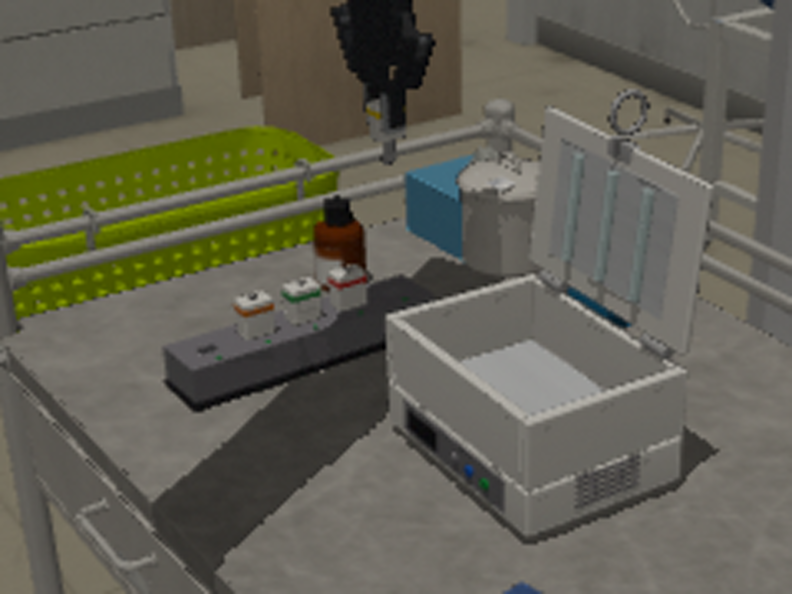

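```bash
python3 -m pendant '[{"dx":-0.03,"dy":-0.02,"dz":0,"ax":0,"ay":-0.1,"az":0,"jaw":1},{"dx":-0.057,"dy":-0.05,"dz":0,"ax":0,"ay":-0.2,"az":-0.05,"jaw":1},{"dx":-0.057,"dy":-0.09,"dz":0,"ax":0,"ay":-0.3,"az":-0.05,"jaw":1},{"dx":-0.057,"dy":-0.13,"dz":0,"ax":0,"ay":-0.436,"az":-0.05,"jaw":1},{"dx":-0.057,"dy":-0.17,"dz":0,"ax":0,"ay":-0.436,"az":-0.05,"jaw":1},{"dx":-0.057,"dy":-0.21,"dz":0,"ax":0,"ay":-0.436,"az":-0.05,"jaw":1},{"dx":-0.057,"dy":-0.25,"dz":0,"ax":0,"ay":-0.436,"az":-0.05,"jaw":1},{"dx":-0.057,"dy":-0.29,"dz":0,"ax":0,"ay":-0.436,"az":-0.05,"jaw":1},{"dx":-0.057,"dy":-0.328,"dz":0,"ax":0,"ay":-0.436,"az":-0.05,"jaw":1},{"dx":-0.057,"dy":-0.328,"dz":-0.02,"ax":0,"ay":-0.436,"az":-0.05,"jaw":1},{"dx":-0.057,"dy":-0.328,"dz":-0.03,"ax":0,"ay":-0.436,"az":-0.05,"jaw":1},{"dx":-0.057,"dy":-0.328,"dz":-0.03,"ax":0,"ay":-0.436,"az":-0.05,"jaw":1}]' 60
python3 -c "
from h import *
st()
s=sense();R=s['orientation'];p=s['tcp_pos'];print('blade end',np.array(p)+np.array(R)[:,2]*.107)
w=snap('wrist','w3')"
```

```text
t: 4.33
tcp_pos: [0.548, 0.0131, 0.2379]
orientation: [[-0.904, 0.033, 0.427], [0.032, 0.999, -0.01], [-0.427, 0.004, -0.904]]
ft_force: [-0.9, 0.3, -0.3]
finger_gap: 0.0192
t 4.33 tcp [0.548  0.0131 0.2379] F [-0.9  0.3 -0.3] gap 0.0192 q [  9.8  28.9 -21.8 125.6  83.5  14.1   0.8]
[[-0.904, 0.033, 0.427], [0.032, 0.999, -0.01], [-0.427, 0.004, -0.904]]
blade end [0.59372769 0.01194268 0.14115716]
```

View pics/w3.png

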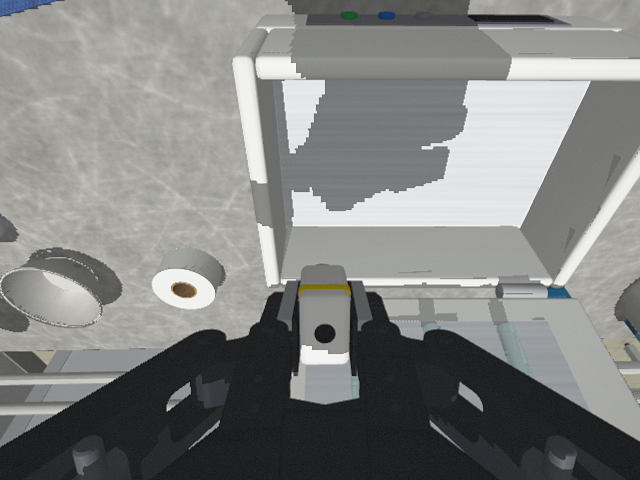

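```bash
python3 -m pendant '[{"dx":0.01,"dy":0.003,"dz":0,"ax":0,"ay":0.09,"az":0,"jaw":1},{"dx":0.019,"dy":0.006,"dz":0,"ax":0,"ay":0.185,"az":0,"jaw":1},{"dx":0.019,"dy":0.006,"dz":-0.03,"ax":0,"ay":0.185,"az":0,"jaw":1},{"dx":0.019,"dy":0.006,"dz":-0.05,"ax":0,"ay":0.185,"az":0,"jaw":1},{"dx":0.019,"dy":0.006,"dz":-0.065,"ax":0,"ay":0.185,"az":0,"jaw":1},{"dx":0.019,"dy":0.006,"dz":-0.075,"ax":0,"ay":0.185,"az":0,"jaw":1},{"dx":0.019,"dy":0.006,"dz":-0.078,"ax":0,"ay":0.185,"az":0,"jaw":1},{"dx":0.019,"dy":0.006,"dz":-0.078,"ax":0,"ay":0.185,"az":0,"jaw":1},{"dx":0.019,"dy":0.006,"dz":-0.078,"ax":0,"ay":0.185,"az":0,"jaw":1}]' 60
python3 -c "
from h import *
st()
s=sense();R=s['orientation'];p=s['tcp_pos'];print('blade end',np.array(p)+np.array(R)[:,2]*.107)"
```

```text
t: 5.13
tcp_pos: [0.5673, 0.0209, 0.1605]
orientation: [[-0.967, 0.031, 0.254], [0.03, 1.0, -0.009], [-0.254, -0.001, -0.967]]
ft_force: [-0.3, -0.8, -1.5]
finger_gap: 0.019
t 5.13 tcp [0.5673 0.0209 0.1605] F [-0.3 -0.8 -1.5] gap 0.019 q [ 10.3  39.6 -24.1 118.   61.2  19.9  24. ]
[[-0.967, 0.031, 0.254], [0.03, 1.0, -0.009], [-0.254, -0.001, -0.967]]
blade end [0.59445398 0.01994339 0.05703986]
```

```bash
python3 -m pendant '[{"dx":0,"dy":0,"dz":-0.003,"ax":0,"ay":0,"az":0,"jaw":1},{"dx":0,"dy":0,"dz":-0.0045,"ax":0,"ay":0,"az":0,"jaw":1},{"dx":0,"dy":0,"dz":-0.0045,"ax":0,"ay":0,"az":0,"jaw":1},{"dx":0,"dy":0,"dz":-0.0045,"ax":0,"ay":0,"az":0,"jaw":0.65},{"dx":0,"dy":0,"dz":-0.0045,"ax":0,"ay":0,"az":0,"jaw":0.65},{"dx":0,"dy":0,"dz":-0.0045,"ax":0,"ay":0,"az":0,"jaw":0.65},{"dx":0,"dy":0,"dz":-0.0045,"ax":0,"ay":0,"az":0,"jaw":0.65},{"dx":0,"dy":0,"dz":-0.0045,"ax":0,"ay":0,"az":0,"jaw":0.65}]' 60
python3 -m pendant '[{"dx":0,"dy":0,"dz":0.03,"ax":0,"ay":0,"az":0,"jaw":0.65},{"dx":0,"dy":0,"dz":0.06,"ax":0,"ay":0,"az":0,"jaw":0.65},{"dx":0,"dy":0,"dz":0.1,"ax":0,"ay":0,"az":0,"jaw":0.65},{"dx":0,"dy":0.03,"dz":0.11,"ax":0,"ay":0.1,"az":0,"jaw":0.65},{"dx":0,"dy":0.07,"dz":0.11,"ax":0,"ay":0.2,"az":0.04,"jaw":0.6},{"dx":0,"dy":0.11,"dz":0.11,"ax":0,"ay":0.25,"az":0.06,"jaw":0.5},{"dx":0,"dy":0.15,"dz":0.11,"ax":0,"ay":0.25,"az":0.06,"jaw":0.5},{"dx":0,"dy":0.19,"dz":0.11,"ax":0,"ay":0.25,"az":0.06,"jaw":0.5},{"dx":0,"dy":0.23,"dz":0.11,"ax":0,"ay":0.25,"az":0.06,"jaw":0.5},{"dx":-0.005,"dy":0.27,"dz":0.1,"ax":0,"ay":0.25,"az":0.06,"jaw":0.5},{"dx":-0.01,"dy":0.31,"dz":0.09,"ax":0,"ay":0.25,"az":0.06,"jaw":0.5},{"dx":-0.01,"dy":0.318,"dz":0.07,"ax":0,"ay":0.25,"az":0.06,"jaw":0.5}]' 60
python3 -c "
from h import *
st()
w=snap('top','t3',(250,150,380,270),4)"
```

```text
t: 5.8
tcp_pos: [0.5674, 0.0209, 0.1561]
orientation: [[-0.967, 0.031, 0.254], [0.03, 1.0, -0.009], [-0.254, -0.001, -0.967]]
ft_force: [0.1, 0.3, -0.5]
finger_gap: 0.0296
t: 6.8
tcp_pos: [0.5544, 0.349, 0.2284]
orientation: [[-0.999, -0.038, 0.009], [-0.038, 0.999, 0.01], [-0.009, 0.009, -1.0]]
ft_force: [-0.9, 2.1, 0.5]
finger_gap: 0.043
t 6.8 tcp [0.5544 0.349  0.2284] F [-0.9  2.1  0.5] gap 0.043 q [-11.3  46.6 -42.   90.   35.6  56.6  28.1]
[[-0.999, -0.038, 0.009], [-0.038, 0.999, 0.01], [-0.009, 0.009, -1.0]]
```

View pics/t3.png

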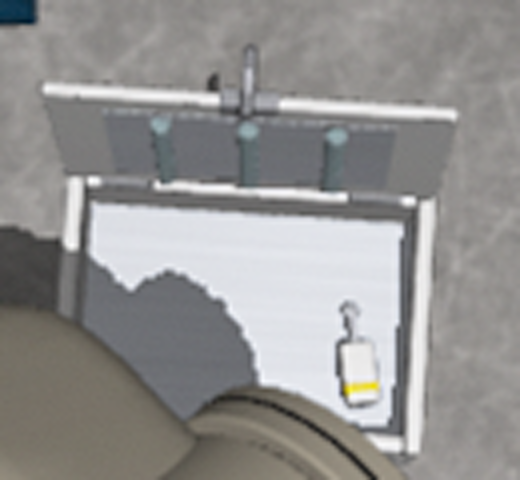

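```bash
python3 -m pendant '[{"dx":0.003,"dy":-0.008,"dz":-0.03,"ax":0,"ay":0,"az":-0.015,"jaw":0.5},{"dx":0.003,"dy":-0.008,"dz":-0.06,"ax":0,"ay":0,"az":-0.015,"jaw":0.5},{"dx":0.003,"dy":-0.008,"dz":-0.085,"ax":0,"ay":0,"az":-0.015,"jaw":0.5},{"dx":0.003,"dy":-0.008,"dz":-0.098,"ax":0,"ay":0,"az":-0.015,"jaw":0.5},{"dx":0.003,"dy":-0.008,"dz":-0.103,"ax":0,"ay":0,"az":-0.015,"jaw":0.5},{"dx":0.003,"dy":-0.008,"dz":-0.103,"ax":0,"ay":0,"az":-0.015,"jaw":0.5},{"dx":0.003,"dy":-0.008,"dz":-0.103,"ax":0,"ay":0,"az":-0.015,"jaw":0.5}]' 60
python3 -m pendant '[{"dx":0,"dy":0,"dz":0,"ax":0,"ay":0,"az":0,"jaw":1},{"dx":0,"dy":0,"dz":0,"ax":0,"ay":0,"az":0,"jaw":1},{"dx":0,"dy":0,"dz":0,"ax":0,"ay":0,"az":0,"jaw":1},{"dx":0,"dy":0,"dz":0,"ax":0,"ay":0,"az":0,"jaw":1},{"dx":0,"dy":0,"dz":0,"ax":0,"ay":0,"az":0,"jaw":1},{"dx":0,"dy":0,"dz":0,"ax":0,"ay":0,"az":0,"jaw":1}]' 60
```

```text
t: 7.43
tcp_pos: [0.557, 0.3381, 0.121]
orientation: [[-1.0, -0.023, 0.004], [-0.023, 1.0, 0.004], [-0.004, 0.004, -1.0]]
ft_force: [-0.2, 0.2, -0.0]
finger_gap: 0.0426
t: 7.93
tcp_pos: [0.558, 0.339, 0.1231]
orientation: [[-1.0, -0.023, 0.007], [-0.023, 1.0, 0.006], [-0.007, 0.006, -1.0]]
ft_force: [-0.3, -0.8, 6.4]
finger_gap: 0.0188
```

```bash
python3 -m pendant '[{"dx":0,"dy":0,"dz":0.004,"ax":0,"ay":0,"az":0,"jaw":1},{"dx":0,"dy":0,"dz":0.008,"ax":0,"ay":0,"az":0,"jaw":1},{"dx":0,"dy":0,"dz":0.012,"ax":0,"ay":0,"az":0,"jaw":1},{"dx":0,"dy":0,"dz":0.018,"ax":0,"ay":0,"az":0,"jaw":1},{"dx":0,"dy":0,"dz":0.026,"ax":0,"ay":0,"az":0,"jaw":1},{"dx":0,"dy":0,"dz":0.036,"ax":0,"ay":0,"az":0,"jaw":1},{"dx":0,"dy":0,"dz":0.07,"ax":0,"ay":0,"az":0,"jaw":1},{"dx":0,"dy":0,"dz":0.11,"ax":0,"ay":0,"az":0,"jaw":1},{"dx":0,"dy":0,"dz":0.14,"ax":0,"ay":0,"az":0,"jaw":1},{"dx":0,"dy":0,"dz":0.14,"ax":0,"ay":0,"az":0,"jaw":1}]' 60
python3 -m pendant '[{"dx":0.009,"dy":-0.04,"dz":0,"ax":0,"ay":-0.06,"az":-0.03,"jaw":1},{"dx":0.009,"dy":-0.08,"dz":0,"ax":0,"ay":-0.12,"az":-0.04,"jaw":1},{"dx":0.009,"dy":-0.12,"dz":0,"ax":0,"ay":-0.18,"az":-0.05,"jaw":1},{"dx":0.009,"dy":-0.16,"dz":0,"ax":0,"ay":-0.25,"az":-0.05,"jaw":1},{"dx":0.009,"dy":-0.2,"dz":0,"ax":0,"ay":-0.25,"az":-0.05,"jaw":1},{"dx":0.009,"dy":-0.24,"dz":0,"ax":0,"ay":-0.25,"az":-0.05,"jaw":1},{"dx":0.009,"dy":-0.278,"dz":0,"ax":0,"ay":-0.25,"az":-0.05,"jaw":1},{"dx":0.009,"dy":-0.278,"dz":-0.03,"ax":0,"ay":-0.25,"az":-0.05,"jaw":1},{"dx":0.009,"dy":-0.278,"dz":-0.05,"ax":0,"ay":-0.25,"az":-0.05,"jaw":1},{"dx":0.009,"dy":-0.278,"dz":-0.06,"ax":0,"ay":-0.25,"az":-0.05,"jaw":1},{"dx":0.009,"dy":-0.278,"dz":-0.06,"ax":0,"ay":-0.25,"az":-0.05,"jaw":1}]' 60
python3 -c "
from h import *
st()"
```

```text
t: 8.77
tcp_pos: [0.56, 0.3416, 0.2716]
orientation: [[-1.0, -0.022, 0.017], [-0.022, 1.0, 0.013], [-0.018, 0.013, -1.0]]
ft_force: [0.9, 2.1, 0.4]
finger_gap: 0.0186
t: 9.68
tcp_pos: [0.5678, 0.0623, 0.21]
orientation: [[-0.965, 0.026, 0.261], [0.028, 1.0, 0.004], [-0.261, 0.012, -0.965]]
ft_force: [0.2, 0.6, -0.9]
finger_gap: 0.0191
t 9.68 tcp [0.5678 0.0623 0.21  ] F [ 0.2  0.6 -0.9] gap 0.0191 q [ 11.1  35.9 -31.7 115.9  53.1  26.7  28.2]
[[-0.965, 0.026, 0.261], [0.028, 1.0, 0.004], [-0.261, 0.012, -0.965]]
```

```bash
python3 -m pendant '[{"dx":0,"dy":-0.003,"dz":-0.02,"ax":0,"ay":0,"az":0,"jaw":1},{"dx":0,"dy":-0.003,"dz":-0.04,"ax":0,"ay":0,"az":0,"jaw":1},{"dx":0,"dy":-0.003,"dz":-0.05,"ax":0,"ay":0,"az":0,"jaw":1},{"dx":0,"dy":-0.003,"dz":-0.0545,"ax":0,"ay":0,"az":0,"jaw":1},{"dx":0,"dy":-0.003,"dz":-0.0545,"ax":0,"ay":0,"az":0,"jaw":1},{"dx":0,"dy":-0.003,"dz":-0.0545,"ax":0,"ay":0,"az":0,"jaw":1},{"dx":0,"dy":-0.003,"dz":-0.0545,"ax":0,"ay":0,"az":0,"jaw":0.66},{"dx":0,"dy":-0.003,"dz":-0.0545,"ax":0,"ay":0,"az":0,"jaw":0.66},{"dx":0,"dy":-0.003,"dz":-0.0545,"ax":0,"ay":0,"az":0,"jaw":0.66},{"dx":0,"dy":-0.003,"dz":-0.0545,"ax":0,"ay":0,"az":0,"jaw":0.66},{"dx":0,"dy":-0.003,"dz":-0.0545,"ax":0,"ay":0,"az":0,"jaw":0.66}]' 60
python3 -m pendant '[{"dx":0,"dy":0,"dz":0.03,"ax":0,"ay":0,"az":0,"jaw":0.65},{"dx":0,"dy":0,"dz":0.06,"ax":0,"ay":0,"az":0,"jaw":0.65},{"dx":0,"dy":0,"dz":0.1,"ax":0,"ay":0,"az":0,"jaw":0.65},{"dx":0,"dy":0.03,"dz":0.11,"ax":0,"ay":0.1,"az":0,"jaw":0.65},{"dx":-0.01,"dy":0.07,"dz":0.11,"ax":0,"ay":0.2,"az":0.04,"jaw":0.6},{"dx":-0.02,"dy":0.11,"dz":0.11,"ax":0,"ay":0.26,"az":0.05,"jaw":0.5},{"dx":-0.03,"dy":0.15,"dz":0.11,"ax":0,"ay":0.26,"az":0.05,"jaw":0.5},{"dx":-0.04,"dy":0.19,"dz":0.11,"ax":0,"ay":0.26,"az":0.05,"jaw":0.5},{"dx":-0.05,"dy":0.23,"dz":0.11,"ax":0,"ay":0.26,"az":0.05,"jaw":0.5},{"dx":-0.057,"dy":0.27,"dz":0.1,"ax":0,"ay":0.26,"az":0.05,"jaw":0.5},{"dx":-0.057,"dy":0.28,"dz":0.08,"ax":0,"ay":0.26,"az":0.05,"jaw":0.5},{"dx":-0.057,"dy":0.28,"dz":0.07,"ax":0,"ay":0.26,"az":0.05,"jaw":0.5}]' 60

```

```text
t: 10.6
tcp_pos: [0.568, 0.0592, 0.1558]
orientation: [[-0.965, 0.026, 0.262], [0.028, 1.0, 0.005], [-0.261, 0.012, -0.965]]
ft_force: [-0.0, 0.1, -0.8]
finger_gap: 0.0291
t: 11.6
tcp_pos: [0.5085, 0.3437, 0.2248]
orientation: [[-1.0, -0.028, 0.003], [-0.028, 1.0, 0.014], [-0.003, 0.014, -1.0]]
ft_force: [-0.0, -1.4, 0.1]
finger_gap: 0.0427
```

Next green at (.509,.339).

```bash
python3 -m pendant '[{"dx":0.001,"dy":-0.005,"dz":-0.03,"ax":0.012,"ay":0,"az":0,"jaw":0.5},{"dx":0.001,"dy":-0.005,"dz":-0.06,"ax":0.012,"ay":0,"az":0,"jaw":0.5},{"dx":0.001,"dy":-0.005,"dz":-0.085,"ax":0.012,"ay":0,"az":0,"jaw":0.5},{"dx":0.001,"dy":-0.005,"dz":-0.096,"ax":0.012,"ay":0,"az":0,"jaw":0.5},{"dx":0.001,"dy":-0.005,"dz":-0.1,"ax":0.012,"ay":0,"az":0,"jaw":0.5},{"dx":0.001,"dy":-0.005,"dz":-0.1,"ax":0.012,"ay":0,"az":0,"jaw":0.5},{"dx":0.001,"dy":-0.005,"dz":-0.1,"ax":0.012,"ay":0,"az":0,"jaw":0.5}]' 60
python3 -m pendant '[{"dx":0,"dy":0,"dz":0,"ax":0,"ay":0,"az":0,"jaw":1},{"dx":0,"dy":0,"dz":0,"ax":0,"ay":0,"az":0,"jaw":1},{"dx":0,"dy":0,"dz":0,"ax":0,"ay":0,"az":0,"jaw":1},{"dx":0,"dy":0,"dz":0,"ax":0,"ay":0,"az":0,"jaw":1},{"dx":0,"dy":0,"dz":0,"ax":0,"ay":0,"az":0,"jaw":1},{"dx":0,"dy":0,"dz":0,"ax":0,"ay":0,"az":0,"jaw":1}]' 60
python3 -m pendant '[{"dx":0,"dy":0,"dz":0.004,"ax":0,"ay":0,"az":0,"jaw":1},{"dx":0,"dy":0,"dz":0.008,"ax":0,"ay":0,"az":0,"jaw":1},{"dx":0,"dy":0,"dz":0.012,"ax":0,"ay":0,"az":0,"jaw":1},{"dx":0,"dy":0,"dz":0.018,"ax":0,"ay":0,"az":0,"jaw":1},{"dx":0,"dy":0,"dz":0.026,"ax":0,"ay":0,"az":0,"jaw":1},{"dx":0,"dy":0,"dz":0.036,"ax":0,"ay":0,"az":0,"jaw":1},{"dx":0,"dy":0,"dz":0.07,"ax":0,"ay":0,"az":0,"jaw":1},{"dx":0,"dy":0,"dz":0.11,"ax":0,"ay":0,"az":0,"jaw":1},{"dx":0,"dy":0,"dz":0.14,"ax":0,"ay":0,"az":0,"jaw":1},{"dx":0,"dy":0,"dz":0.14,"ax":0,"ay":0,"az":0,"jaw":1}]' 60
```

```text
t: 12.18
tcp_pos: [0.5102, 0.339, 0.126]
orientation: [[-1.0, -0.027, 0.004], [-0.027, 0.999, 0.027], [-0.005, 0.027, -1.0]]
ft_force: [-0.2, 0.7, 0.1]
finger_gap: 0.0428
t: 12.68
tcp_pos: [0.5111, 0.339, 0.1278]
orientation: [[-1.0, -0.027, 0.007], [-0.027, 0.999, 0.027], [-0.008, 0.027, -1.0]]
ft_force: [-0.2, -2.0, 6.7]
finger_gap: 0.0187
t: 13.52
tcp_pos: [0.5129, 0.3425, 0.2759]
orientation: [[-0.999, -0.028, 0.017], [-0.027, 0.999, 0.036], [-0.018, 0.036, -0.999]]
ft_force: [0.3, 1.2, -0.2]
finger_gap: 0.0189
```

```bash
python3 -m pendant '[{"dx":0.01,"dy":-0.03,"dz":0,"ax":-0.036,"ay":-0.06,"az":-0.03,"jaw":1},{"dx":0.02,"dy":-0.07,"dz":0,"ax":-0.036,"ay":-0.12,"az":-0.04,"jaw":1},{"dx":0.03,"dy":-0.11,"dz":0,"ax":-0.036,"ay":-0.18,"az":-0.05,"jaw":1},{"dx":0.04,"dy":-0.15,"dz":0,"ax":-0.036,"ay":-0.25,"az":-0.05,"jaw":1},{"dx":0.05,"dy":-0.19,"dz":0,"ax":-0.036,"ay":-0.25,"az":-0.05,"jaw":1},{"dx":0.053,"dy":-0.23,"dz":0,"ax":-0.036,"ay":-0.25,"az":-0.05,"jaw":1},{"dx":0.053,"dy":-0.244,"dz":0,"ax":-0.036,"ay":-0.25,"az":-0.05,"jaw":1},{"dx":0.053,"dy":-0.244,"dz":-0.03,"ax":-0.036,"ay":-0.25,"az":-0.05,"jaw":1},{"dx":0.053,"dy":-0.244,"dz":-0.05,"ax":-0.036,"ay":-0.25,"az":-0.05,"jaw":1},{"dx":0.053,"dy":-0.244,"dz":-0.06,"ax":-0.036,"ay":-0.25,"az":-0.05,"jaw":1},{"dx":0.053,"dy":-0.244,"dz":-0.06,"ax":-0.036,"ay":-0.25,"az":-0.05,"jaw":1}]' 60
python3 -c "
from h import *
st()"
```

```text
t: 14.43
tcp_pos: [0.5648, 0.0981, 0.2144]
orientation: [[-0.965, 0.018, 0.261], [0.017, 1.0, -0.007], [-0.262, -0.002, -0.965]]
ft_force: [0.2, -0.1, -0.2]
finger_gap: 0.0189
t 14.43 tcp [0.5648 0.0981 0.2144] F [ 0.2 -0.1 -0.2] gap 0.0189 q [  6.6  35.6 -31.6 115.2  53.4  28.8  24.6]
[[-0.965, 0.018, 0.261], [0.017, 1.0, -0.007], [-0.262, -0.002, -0.965]]
```

```bash
python3 -m pendant '[{"dx":0,"dy":0,"dz":-0.02,"ax":0,"ay":0,"az":0,"jaw":1},{"dx":0,"dy":0,"dz":-0.04,"ax":0,"ay":0,"az":0,"jaw":1},{"dx":0,"dy":0,"dz":-0.05,"ax":0,"ay":0,"az":0,"jaw":1},{"dx":0,"dy":0,"dz":-0.0535,"ax":0,"ay":0,"az":0,"jaw":1},{"dx":0,"dy":0,"dz":-0.0535,"ax":0,"ay":0,"az":0,"jaw":1},{"dx":0,"dy":0,"dz":-0.0535,"ax":0,"ay":0,"az":0,"jaw":1},{"dx":0,"dy":0,"dz":-0.0535,"ax":0,"ay":0,"az":0,"jaw":0.66},{"dx":0,"dy":0,"dz":-0.0535,"ax":0,"ay":0,"az":0,"jaw":0.66},{"dx":0,"dy":0,"dz":-0.0535,"ax":0,"ay":0,"az":0,"jaw":0.66},{"dx":0,"dy":0,"dz":-0.0535,"ax":0,"ay":0,"az":0,"jaw":0.66},{"dx":0,"dy":0,"dz":-0.0535,"ax":0,"ay":0,"az":0,"jaw":0.66}]' 60
python3 -m pendant '[{"dx":0,"dy":0,"dz":0.03,"ax":0,"ay":0,"az":0,"jaw":0.65},{"dx":0,"dy":0,"dz":0.06,"ax":0,"ay":0,"az":0,"jaw":0.65},{"dx":0,"dy":0,"dz":0.1,"ax":0,"ay":0,"az":0,"jaw":0.65},{"dx":-0.02,"dy":0.03,"dz":0.105,"ax":0,"ay":0.1,"az":0,"jaw":0.65},{"dx":-0.04,"dy":0.065,"dz":0.105,"ax":0,"ay":0.2,"az":0.04,"jaw":0.6},{"dx":-0.06,"dy":0.1,"dz":0.105,"ax":0,"ay":0.26,"az":0.05,"jaw":0.5},{"dx":-0.08,"dy":0.135,"dz":0.105,"ax":0,"ay":0.26,"az":0.05,"jaw":0.5},{"dx":-0.1,"dy":0.17,"dz":0.105,"ax":0,"ay":0.26,"az":0.05,"jaw":0.5},{"dx":-0.104,"dy":0.21,"dz":0.105,"ax":0,"ay":0.26,"az":0.05,"jaw":0.5},{"dx":-0.104,"dy":0.24,"dz":0.1,"ax":0,"ay":0.26,"az":0.05,"jaw":0.5},{"dx":-0.104,"dy":0.24,"dz":0.08,"ax":0,"ay":0.26,"az":0.05,"jaw":0.5},{"dx":-0.104,"dy":0.24,"dz":0.07,"ax":0,"ay":0.26,"az":0.05,"jaw":0.5}]' 60

```

```text
t: 15.35
tcp_pos: [0.565, 0.0981, 0.1613]
orientation: [[-0.965, 0.018, 0.262], [0.017, 1.0, -0.007], [-0.262, -0.002, -0.965]]
ft_force: [0.3, -0.3, 0.6]
finger_gap: 0.029
t: 16.35
tcp_pos: [0.4598, 0.3399, 0.2302]
orientation: [[-0.999, -0.036, 0.004], [-0.036, 0.999, -0.0], [-0.004, -0.0, -1.0]]
ft_force: [0.2, -1.4, -1.3]
finger_gap: 0.0428
```

```bash
python3 -m pendant '[{"dx":0.001,"dy":-0.002,"dz":-0.03,"ax":0,"ay":0,"az":-0.012,"jaw":0.5},{"dx":0.001,"dy":-0.002,"dz":-0.06,"ax":0,"ay":0,"az":-0.012,"jaw":0.5},{"dx":0.001,"dy":-0.002,"dz":-0.085,"ax":0,"ay":0,"az":-0.012,"jaw":0.5},{"dx":0.001,"dy":-0.002,"dz":-0.1,"ax":0,"ay":0,"az":-0.012,"jaw":0.5},{"dx":0.001,"dy":-0.002,"dz":-0.105,"ax":0,"ay":0,"az":-0.012,"jaw":0.5},{"dx":0.001,"dy":-0.002,"dz":-0.105,"ax":0,"ay":0,"az":-0.012,"jaw":0.5},{"dx":0.001,"dy":-0.002,"dz":-0.105,"ax":0,"ay":0,"az":-0.012,"jaw":0.5}]' 60
python3 -m pendant '[{"dx":0,"dy":0,"dz":0,"ax":0,"ay":0,"az":0,"jaw":1},{"dx":0,"dy":0,"dz":0,"ax":0,"ay":0,"az":0,"jaw":1},{"dx":0,"dy":0,"dz":0,"ax":0,"ay":0,"az":0,"jaw":1},{"dx":0,"dy":0,"dz":0,"ax":0,"ay":0,"az":0,"jaw":1},{"dx":0,"dy":0,"dz":0,"ax":0,"ay":0,"az":0,"jaw":1},{"dx":0,"dy":0,"dz":0,"ax":0,"ay":0,"az":0,"jaw":1}]' 60
python3 -m pendant '[{"dx":0,"dy":0,"dz":0.004,"ax":0,"ay":0,"az":0,"jaw":1},{"dx":0,"dy":0,"dz":0.008,"ax":0,"ay":0,"az":0,"jaw":1},{"dx":0,"dy":0,"dz":0.012,"ax":0,"ay":0,"az":0,"jaw":1},{"dx":0,"dy":0,"dz":0.018,"ax":0,"ay":0,"az":0,"jaw":1},{"dx":0,"dy":0,"dz":0.026,"ax":0,"ay":0,"az":0,"jaw":1},{"dx":0,"dy":0,"dz":0.036,"ax":0,"ay":0,"az":0,"jaw":1},{"dx":0,"dy":0,"dz":0.07,"ax":0,"ay":0,"az":0,"jaw":1},{"dx":0,"dy":0,"dz":0.11,"ax":0,"ay":0,"az":0,"jaw":1},{"dx":0,"dy":0,"dz":0.14,"ax":0,"ay":0,"az":0,"jaw":1},{"dx":0,"dy":0,"dz":0.14,"ax":0,"ay":0,"az":0,"jaw":1}]' 60
```

```text
t: 16.93
tcp_pos: [0.4612, 0.3374, 0.1256]
orientation: [[-1.0, -0.023, 0.005], [-0.023, 1.0, -0.0], [-0.005, -0.0, -1.0]]
ft_force: [-0.1, -0.3, 0.7]
finger_gap: 0.0428
t: 17.43
tcp_pos: [0.4619, 0.3378, 0.1271]
orientation: [[-1.0, -0.023, 0.007], [-0.023, 1.0, 0.001], [-0.007, 0.001, -1.0]]
ft_force: [0.2, -0.8, 7.0]
finger_gap: 0.0188
t: 18.27
tcp_pos: [0.4636, 0.3406, 0.2744]
orientation: [[-1.0, -0.023, 0.016], [-0.023, 1.0, 0.008], [-0.016, 0.008, -1.0]]
ft_force: [0.3, 1.7, 0.2]
finger_gap: 0.0186
```

```bash
python3 -m pendant '[{"dx":0.015,"dy":-0.03,"dz":0,"ax":0,"ay":-0.06,"az":-0.03,"jaw":1},{"dx":0.03,"dy":-0.06,"dz":0,"ax":0,"ay":-0.12,"az":-0.04,"jaw":1},{"dx":0.045,"dy":-0.09,"dz":0,"ax":0,"ay":-0.18,"az":-0.05,"jaw":1},{"dx":0.06,"dy":-0.12,"dz":0,"ax":0,"ay":-0.25,"az":-0.05,"jaw":1},{"dx":0.075,"dy":-0.15,"dz":0,"ax":0,"ay":-0.25,"az":-0.05,"jaw":1},{"dx":0.09,"dy":-0.18,"dz":0,"ax":0,"ay":-0.25,"az":-0.05,"jaw":1},{"dx":0.102,"dy":-0.205,"dz":0,"ax":0,"ay":-0.25,"az":-0.05,"jaw":1},{"dx":0.102,"dy":-0.205,"dz":-0.03,"ax":0,"ay":-0.25,"az":-0.05,"jaw":1},{"dx":0.102,"dy":-0.205,"dz":-0.05,"ax":0,"ay":-0.25,"az":-0.05,"jaw":1},{"dx":0.102,"dy":-0.205,"dz":-0.06,"ax":0,"ay":-0.25,"az":-0.05,"jaw":1},{"dx":0.102,"dy":-0.205,"dz":-0.06,"ax":0,"ay":-0.25,"az":-0.05,"jaw":1}]' 60
python3 -c "
from h import *
st()"
```

```text
t: 19.18
tcp_pos: [0.5643, 0.1344, 0.2125]
orientation: [[-0.965, 0.026, 0.259], [0.027, 1.0, -0.001], [-0.259, 0.006, -0.966]]
ft_force: [-0.4, -0.1, -0.5]
finger_gap: 0.0188
t 19.18 tcp [0.5643 0.1344 0.2125] F [-0.4 -0.1 -0.5] gap 0.0188 q [  2.2  36.2 -30.9 114.1  52.7  29.5  21.3]
[[-0.965, 0.026, 0.259], [0.027, 1.0, -0.001], [-0.259, 0.006, -0.966]]
```

```bash
python3 -m pendant '[{"dx":0,"dy":0,"dz":-0.02,"ax":0,"ay":0,"az":0,"jaw":1},{"dx":0,"dy":0,"dz":-0.04,"ax":0,"ay":0,"az":0,"jaw":1},{"dx":0,"dy":0,"dz":-0.05,"ax":0,"ay":0,"az":0,"jaw":1},{"dx":0,"dy":0,"dz":-0.052,"ax":0,"ay":0,"az":0,"jaw":1},{"dx":0,"dy":0,"dz":-0.052,"ax":0,"ay":0,"az":0,"jaw":1},{"dx":0,"dy":0,"dz":-0.052,"ax":0,"ay":0,"az":0,"jaw":1},{"dx":0,"dy":0,"dz":-0.052,"ax":0,"ay":0,"az":0,"jaw":0.66},{"dx":0,"dy":0,"dz":-0.052,"ax":0,"ay":0,"az":0,"jaw":0.66},{"dx":0,"dy":0,"dz":-0.052,"ax":0,"ay":0,"az":0,"jaw":0.66},{"dx":0,"dy":0,"dz":-0.052,"ax":0,"ay":0,"az":0,"jaw":0.66},{"dx":0,"dy":0,"dz":-0.052,"ax":0,"ay":0,"az":0,"jaw":0.66}]' 60
python3 -m pendant '[{"dx":0,"dy":0,"dz":0.03,"ax":0,"ay":0,"az":0,"jaw":0.65},{"dx":0,"dy":0,"dz":0.06,"ax":0,"ay":0,"az":0,"jaw":0.65},{"dx":0,"dy":0,"dz":0.1,"ax":0,"ay":0,"az":0,"jaw":0.65},{"dx":-0.02,"dy":-0.02,"dz":0.13,"ax":0,"ay":0.1,"az":0,"jaw":0.65},{"dx":-0.04,"dy":-0.05,"dz":0.15,"ax":0,"ay":0.2,"az":0,"jaw":0.5},{"dx":-0.06,"dy":-0.09,"dz":0.15,"ax":0,"ay":0.26,"az":0,"jaw":0.4},{"dx":-0.08,"dy":-0.13,"dz":0.15,"ax":0,"ay":0.26,"az":0,"jaw":0.4},{"dx":-0.1,"dy":-0.17,"dz":0.15,"ax":0,"ay":0.26,"az":0,"jaw":0.4},{"dx":-0.1,"dy":-0.21,"dz":0.15,"ax":0,"ay":0.26,"az":0,"jaw":0.4},{"dx":-0.1,"dy":-0.25,"dz":0.15,"ax":0,"ay":0.26,"az":0,"jaw":0.4},{"dx":-0.1,"dy":-0.29,"dz":0.15,"ax":0,"ay":0.26,"az":0,"jaw":0.4},{"dx":-0.1,"dy":-0.33,"dz":0.15,"ax":0,"ay":0.26,"az":0,"jaw":0.4}]' 60
python3 -m pendant '[{"dx":0.01,"dy":-0.04,"dz":0,"ax":0,"ay":0,"az":-0.12,"jaw":0.4},{"dx":0.01,"dy":-0.08,"dz":0,"ax":0,"ay":0,"az":-0.24,"jaw":0.4},{"dx":0.01,"dy":-0.12,"dz":0,"ax":0,"ay":0,"az":-0.36,"jaw":0.4},{"dx":0.01,"dy":-0.15,"dz":0,"ax":0,"ay":0,"az":-0.48,"jaw":0.4},{"dx":0.01,"dy":-0.15,"dz":0,"ax":0,"ay":0,"az":-0.6,"jaw":0.4},{"dx":0.01,"dy":-0.15,"dz":0,"ax":0,"ay":0,"az":-0.72,"jaw":0.4},{"dx":0.01,"dy":-0.15,"dz":0,"ax":0,"ay":0,"az":-0.84,"jaw":0.4},{"dx":0.01,"dy":-0.15,"dz":0,"ax":0,"ay":0,"az":-0.96,"jaw":0.4},{"dx":0.01,"dy":-0.15,"dz":0,"ax":0,"ay":0,"az":-1.08,"jaw":0.4},{"dx":0.01,"dy":-0.15,"dz":0,"ax":0,"ay":0,"az":-1.2,"jaw":0.4},{"dx":0.01,"dy":-0.15,"dz":0,"ax":0,"ay":0,"az":-1.3,"jaw":0.4},{"dx":0.01,"dy":-0.15,"dz":0,"ax":0,"ay":0,"az":-1.335,"jaw":0.4}]' 60
python3 -c "
from h import *
st()
d=snap('scene','s4',(190,140,430,310),3.3)
e=snap('top','t4')
print(e['img'].shape)
im=e['img'][:,:,::-1][155:345,255:540]
cv2.imwrite('pics/t4c.png',cv2.resize(im,None,fx=2.8,fy=2.8,interpolation=cv2.INTER_CUBIC))"
```

```text
t: 20.1
tcp_pos: [0.5644, 0.1344, 0.1608]
orientation: [[-0.965, 0.026, 0.26], [0.027, 1.0, -0.001], [-0.26, 0.006, -0.966]]
ft_force: [-0.1, -0.3, 0.5]
finger_gap: 0.0288
t: 21.1
tcp_pos: [0.4637, -0.1961, 0.3111]
orientation: [[-1.0, 0.027, 0.003], [0.027, 1.0, -0.001], [-0.003, -0.001, -1.0]]
ft_force: [0.5, 0.0, -0.9]
finger_gap: 0.0512
t: 22.1
tcp_pos: [0.4736, -0.346, 0.3111]
orientation: [[-0.203, 0.979, -0.001], [0.979, 0.203, -0.003], [-0.003, -0.001, -1.0]]
ft_force: [-0.1, 0.3, -0.8]
finger_gap: 0.0509
t 22.1 tcp [ 0.4736 -0.346   0.3111] F [-0.1  0.3 -0.8] gap 0.0509 q [ 49.8  32.  -25.9  96.5  16.6  55.2  29.5]
[[-0.203, 0.979, -0.001], [0.979, 0.203, -0.003], [-0.003, -0.001, -1.0]]
(480, 640, 3)
```

View pics/t4c.png

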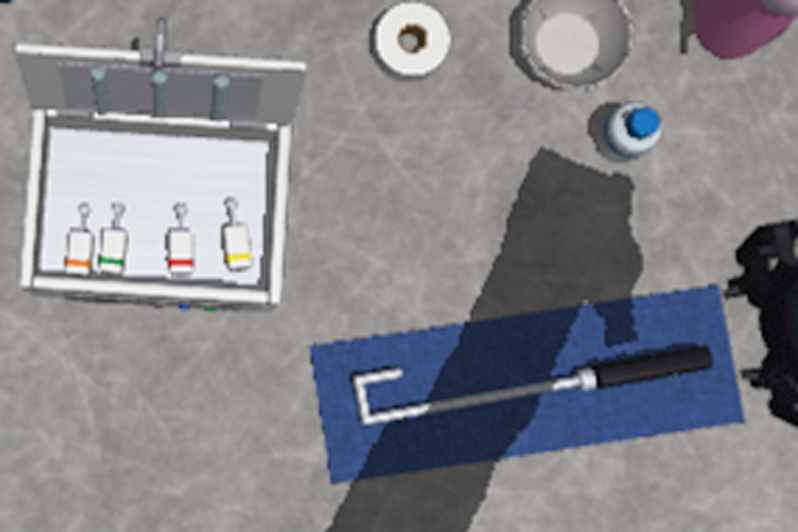

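```bash
python3 -c "
from h import *
np.set_printoptions(precision=4,suppress=True)
e=ld('t4')
f=lambda u,v,z:atz(e,u/2.8+255,v/2.8+155,z)
print(f(596,376,.03),f(712,358,.03),f(654,368,.03)); print('corner',f(367,420,.017),'prongtip',f(402,373,.017))
w=snap('wrist','w5')
p=f(654,368,.032);print(proj(w,p))"
```

```text
[ 0.4448 -0.2969  0.03  ] [ 0.4626 -0.3948  0.03  ] [ 0.4529 -0.3458  0.03  ]
corner [ 0.4026 -0.1057  0.017 ] prongtip [ 0.4433 -0.135   0.017 ]
[304.3548 202.0953]
```

View pics/w5.png

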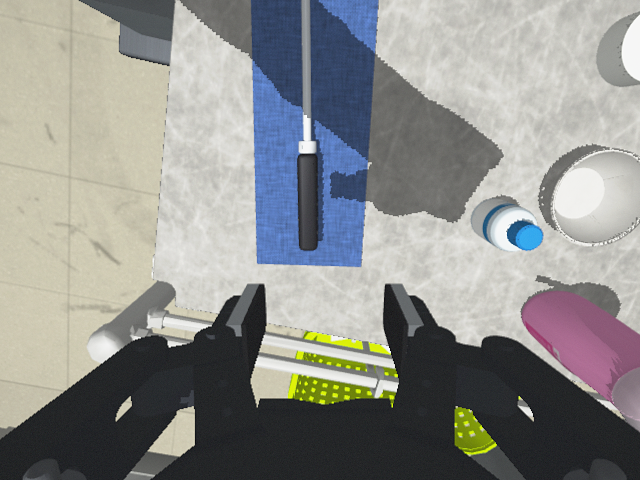

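```bash
python3 -c "
from h import *
w=ld('w5')
a,b=atz(w,308,153,.032),atz(w,308,249,.030);print(a,b,(a+b)/2)
c=atz(w,306.5,0,.017);d=atz(w,308,130,.017);v=c-d;print(np.degrees(np.arctan2(v[1],v[0]))-90)
s=sense()['orientation'];y=np.array(s)[:,1];print(np.degrees(np.arctan2(y[1],y[0])))"
```

```text
[ 0.44699635 -0.29708528  0.032     ] [ 0.46611315 -0.39392929  0.03      ] [ 0.45655475 -0.34550728  0.031     ]
11.91025847523133
12.039918551322957
```

```bash
python3 -m pendant '[{"dx":-0.018,"dy":0,"dz":-0.04,"ax":0,"ay":0,"az":0,"jaw":0.4},{"dx":-0.018,"dy":0,"dz":-0.08,"ax":0,"ay":0,"az":0,"jaw":0.4},{"dx":-0.018,"dy":0,"dz":-0.12,"ax":0,"ay":0,"az":0,"jaw":0.4},{"dx":-0.018,"dy":0,"dz":-0.16,"ax":0,"ay":0,"az":0,"jaw":0.4},{"dx":-0.018,"dy":0,"dz":-0.19,"ax":0,"ay":0,"az":0,"jaw":0.4},{"dx":-0.018,"dy":0,"dz":-0.215,"ax":0,"ay":0,"az":0,"jaw":0.4},{"dx":-0.018,"dy":0,"dz":-0.225,"ax":0,"ay":0,"az":0,"jaw":0.4},{"dx":-0.018,"dy":0,"dz":-0.23,"ax":0,"ay":0,"az":0,"jaw":0.4},{"dx":-0.018,"dy":0,"dz":-0.23,"ax":0,"ay":0,"az":0,"jaw":0.4}]' 60
python3 -m pendant '[{"dx":0,"dy":0,"dz":0,"ax":0,"ay":0,"az":0,"jaw":1},{"dx":0,"dy":0,"dz":0,"ax":0,"ay":0,"az":0,"jaw":1},{"dx":0,"dy":0,"dz":0,"ax":0,"ay":0,"az":0,"jaw":1},{"dx":0,"dy":0,"dz":0,"ax":0,"ay":0,"az":0,"jaw":1},{"dx":0,"dy":0,"dz":0,"ax":0,"ay":0,"az":0,"jaw":1},{"dx":0,"dy":0,"dz":0,"ax":0,"ay":0,"az":0,"jaw":1},{"dx":0,"dy":0,"dz":0,"ax":0,"ay":0,"az":0,"jaw":1}]' 120

```

```text
t: 23.0
tcp_pos: [0.4558, -0.3458, 0.0807]
orientation: [[-0.209, 0.978, -0.001], [0.978, 0.209, -0.003], [-0.002, -0.002, -1.0]]
ft_force: [0.2, 0.8, -0.2]
finger_gap: 0.0511
t: 23.58
tcp_pos: [0.4566, -0.3464, 0.0828]
orientation: [[-0.209, 0.978, 0.001], [0.978, 0.209, -0.005], [-0.005, 0.0, -1.0]]
ft_force: [-1.6, 0.0, 5.6]
finger_gap: 0.0174
```

```bash
python3 -m pendant '[{"dx":0,"dy":0,"dz":0.02,"ax":0,"ay":0,"az":0,"jaw":1},{"dx":0,"dy":0,"dz":0.05,"ax":0,"ay":0,"az":0,"jaw":1},{"dx":0,"dy":0,"dz":0.085,"ax":0,"ay":0,"az":0,"jaw":1},{"dx":0,"dy":0,"dz":0.125,"ax":0,"ay":0,"az":0,"jaw":1},{"dx":0,"dy":0,"dz":0.165,"ax":0,"ay":0,"az":0,"jaw":1},{"dx":0,"dy":0,"dz":0.205,"ax":0,"ay":0,"az":0,"jaw":1},{"dx":0,"dy":0,"dz":0.24,"ax":0,"ay":0,"az":0,"jaw":1},{"dx":0,"dy":0,"dz":0.264,"ax":0,"ay":0,"az":-0.05,"jaw":1},{"dx":0,"dy":0,"dz":0.264,"ax":0,"ay":0,"az":-0.1,"jaw":1},{"dx":0,"dy":0,"dz":0.264,"ax":0,"ay":0,"az":-0.1,"jaw":1}]' 120
python3 -m pendant '[{"dx":0.005,"dy":0.03,"dz":0,"ax":0,"ay":0,"az":-0.04,"jaw":1},{"dx":0.01,"dy":0.06,"dz":0,"ax":0,"ay":0,"az":-0.08,"jaw":1},{"dx":0.02,"dy":0.09,"dz":0,"ax":0,"ay":0,"az":-0.12,"jaw":1},{"dx":0.03,"dy":0.12,"dz":0,"ax":0,"ay":0,"az":-0.16,"jaw":1},{"dx":0.04,"dy":0.15,"dz":0,"ax":0,"ay":0,"az":-0.2,"jaw":1},{"dx":0.05,"dy":0.18,"dz":0,"ax":0,"ay":0,"az":-0.24,"jaw":1},{"dx":0.055,"dy":0.21,"dz":0,"ax":0,"ay":0,"az":-0.27,"jaw":1},{"dx":0.064,"dy":0.243,"dz":0,"ax":0,"ay":0,"az":-0.285,"jaw":1},{"dx":0.064,"dy":0.243,"dz":0,"ax":0,"ay":0,"az":-0.285,"jaw":1},{"dx":0.064,"dy":0.243,"dz":0,"ax":0,"ay":0,"az":-0.285,"jaw":1}]' 120
cat >> h.py <<'E'
def pole():
    s=sense();R=np.array(s['orientation']);p=np.array(s['tcp_pos'])
    g=p+.0658*R[:,2]; f=lambda x,y:g+x*R[:,1]+y*R[:,0]
    return dict(grip=g,mid=f(.034,.23),tip=f(.034,.213),bend=f(.034,.247),corner=f(0,.247))
E
python3 -c "
from h import *
st()
a=snap('top','t6');b=snap('scene','s6')
for k,v in pole().items(): print(k,np.round(v,4),proj(a,v),proj(b,v))
A=cv2.resize(a['img'][140:220,270:350,::-1],(400,400),interpolation=cv2.INTER_CUBIC)
B=cv2.resize(b['img'][140:220,290:370,::-1],(400,400),interpolation=cv2.INTER_CUBIC)
cv2.imwrite('pics/m6.png',np.hstack([A,B]))"
```

```text
t: 24.42
tcp_pos: [0.457, -0.3467, 0.3496]
orientation: [[-0.109, 0.994, 0.005], [0.994, 0.109, -0.008], [-0.009, 0.004, -1.0]]
ft_force: [-0.5, -0.6, -2.5]
finger_gap: 0.0176
t: 25.25
tcp_pos: [0.5208, -0.101, 0.3493]
orientation: [[0.168, 0.986, 0.001], [0.986, -0.168, -0.008], [-0.008, 0.002, -1.0]]
ft_force: [-1.2, -1.8, -2.3]
finger_gap: 0.0177
t 25.25 tcp [ 0.5208 -0.101   0.3493] F [-1.2 -1.8 -2.3] gap 0.0177 q [ 24.5  24.5 -24.2 102.3  12.5  55.7 -14.5]
[[0.168, 0.986, 0.001], [0.986, -0.168, -0.008], [-0.008, 0.002, -1.0]]
grip [ 0.5203 -0.1051  0.2833] [402.99006571 244.09973125] [342.96177241 199.33668665]
mid [0.5938 0.1155 0.2811] [289.81954574 203.68987505] [309.02600067 164.7644695 ]
tip [0.5909 0.0987 0.2813] [298.35661393 205.39540107] [312.04742236 166.77843931]
bend [0.5968 0.1322 0.281 ] [281.29304662 201.98646051] [306.07281993 162.79598662]
corner [0.5633 0.1381 0.2809] [277.65012317 218.89879865] [293.89867247 164.64821795]
```

View pics/m6.png

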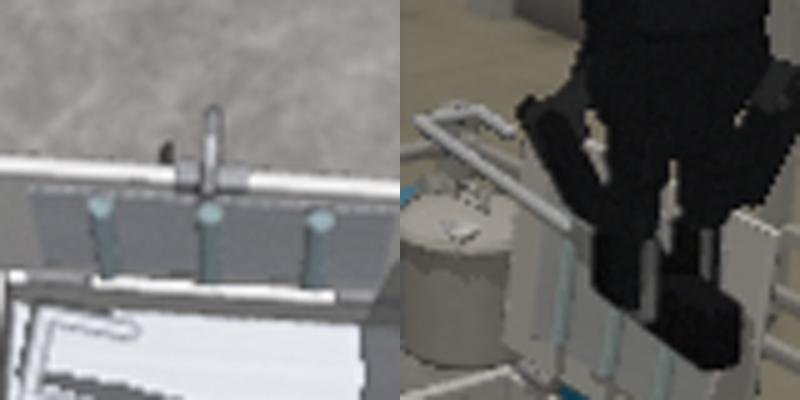

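```bash
python3 -c "
from h import *
a=ld('t6');b=ld('sc0')
for hx in (.64,.644,.648):
  for hz in (.112,.116):
    for an in (1.6,1.66,1.72,1.78):
      e=np.array([hx-.167*np.cos(an),.0745,hz+.167*np.sin(an)])
      t=np.linspace(0,6.28,40);c=[e+.019*np.array([np.cos(x),-.045*np.cos(x),np.sin(x)]) for x in t]
      r=np.array([proj(a,p) for p in c]); s=np.array([proj(b,p) for p in c])
      print(hx,hz,an,np.round(e,3),'top row',r[:,1].min().round(1),'col',r[:,0].mean().round(1),'sc',s.min(0).round(1),s.max(0).round(1))"
```

```text
0.64 0.112 1.6 [0.645 0.074 0.279] top row 169.1 col 311.6 sc [328.9 158.9] [341.  173.6]
0.64 0.112 1.66 [0.655 0.074 0.278] top row 164.1 col 311.8 sc [332.  158.4] [344. 173.]
0.64 0.112 1.72 [0.665 0.074 0.277] top row 159.3 col 311.9 sc [335.1 158.2] [347.  172.7]
0.64 0.112 1.78 [0.675 0.074 0.275] top row 154.7 col 312.1 sc [338.1 158.1] [349.9 172.6]
0.64 0.116 1.6 [0.645 0.074 0.283] top row 168.6 col 311.6 sc [328.9 157.4] [341.1 172.1]
0.64 0.116 1.66 [0.655 0.074 0.282] top row 163.6 col 311.7 sc [332.1 156.9] [344.1 171.5]
0.64 0.116 1.72 [0.665 0.074 0.281] top row 158.8 col 311.9 sc [335.1 156.6] [347.1 171.2]
0.64 0.116 1.78 [0.675 0.074 0.279] top row 154.1 col 312.0 sc [338.1 156.6] [350.  171.1]
0.644 0.112 1.6 [0.649 0.074 0.279] top row 167.1 col 311.7 sc [330.1 158.6] [342.3 173.3]
0.644 0.112 1.66 [0.659 0.074 0.278] top row 162.1 col 311.8 sc [333.2 158.1] [345.2 172.7]
0.644 0.112 1.72 [0.669 0.074 0.277] top row 157.3 col 312.0 sc [336.3 157.9] [348.2 172.4]
0.644 0.112 1.78 [0.679 0.074 0.275] top row 152.7 col 312.1 sc [339.3 157.9] [351.1 172.3]
0.644 0.1
[... 391 characters left out ...]
9] top row 165.1 col 311.7 sc [331.4 158.3] [343.5 173. ]
0.648 0.112 1.66 [0.663 0.074 0.278] top row 160.1 col 311.9 sc [334.5 157.8] [346.4 172.4]
0.648 0.112 1.72 [0.673 0.074 0.277] top row 155.4 col 312.0 sc [337.5 157.6] [349.4 172.1]
0.648 0.112 1.78 [0.683 0.074 0.275] top row 150.7 col 312.2 sc [340.5 157.6] [352.2 172. ]
0.648 0.116 1.6 [0.653 0.074 0.283] top row 164.5 col 311.7 sc [331.4 156.8] [343.5 171.5]
0.648 0.116 1.66 [0.663 0.074 0.282] top row 159.6 col 311.9 sc [334.5 156.3] [346.5 170.9]
0.648 0.116 1.72 [0.673 0.074 0.281] top row 154.8 col 312.0 sc [337.6 156.1] [349.4 170.6]
0.648 0.116 1.78 [0.683 0.074 0.279] top row 150.2 col 312.2 sc [340.6 156.1] [352.3 170.5]
```

```bash
python3 -m pendant '[{"dx":0.02,"dy":0.001,"dz":0,"ax":0,"ay":0,"az":0,"jaw":1},{"dx":0.04,"dy":0.001,"dz":0,"ax":0,"ay":0,"az":0,"jaw":1},{"dx":0.055,"dy":0.001,"dz":0,"ax":0,"ay":0,"az":0,"jaw":1},{"dx":0.068,"dy":0.001,"dz":0,"ax":0,"ay":0,"az":0,"jaw":1},{"dx":0.0755,"dy":0.001,"dz":0,"ax":0,"ay":0,"az":0,"jaw":1},{"dx":0.0755,"dy":0.001,"dz":0,"ax":0,"ay":0,"az":0,"jaw":1},{"dx":0.0755,"dy":0.001,"dz":0,"ax":0,"ay":0,"az":0,"jaw":1}]' 120
python3 -c "
from h import *
st()
a=snap('top','t7');b=snap('scene','s7')
for k,v in pole().items(): print(k,np.round(v,4),proj(a,v),proj(b,v))
A=cv2.resize(a['img'][140:220,270:350,::-1],(400,400),interpolation=cv2.INTER_CUBIC)
B=cv2.resize(b['img'][140:220,290:370,::-1],(400,400),interpolation=cv2.INTER_CUBIC)
cv2.imwrite('pics/m7.png',np.hstack([A,B]))"
```

```text
t: 25.93
tcp_pos: [0.595, -0.1045, 0.3486]
orientation: [[0.175, 0.984, -0.001], [0.984, -0.175, -0.01], [-0.01, 0.0, -1.0]]
ft_force: [-0.6, 0.0, -1.6]
finger_gap: 0.0177
t 25.93 tcp [ 0.595  -0.1045  0.3486] F [-0.6  0.  -1.6] gap 0.0177 q [ 21.5  31.  -23.1  91.   14.   60.9 -15.7]
[[0.175, 0.984, -0.001], [0.984, -0.175, -0.01], [-0.01, 0.0, -1.0]]
grip [ 0.5946 -0.1048  0.2831] [403.1594428  206.01815527] [368.96200481 191.60386454]
mid [0.6683 0.1157 0.2808] [290.94128512 166.33449008] [332.04469215 159.51003244]
tip [0.6653 0.099  0.2809] [299.40654192 168.00722878] [335.2153427  161.39297137]
bend [0.6713 0.1325 0.2806] [282.48660095 164.66384053] [328.94329671 157.66822172]
corner [0.6378 0.1384 0.2805] [278.86474662 181.29804197] [317.44675126 159.37810693]
```

View pics/m7.png

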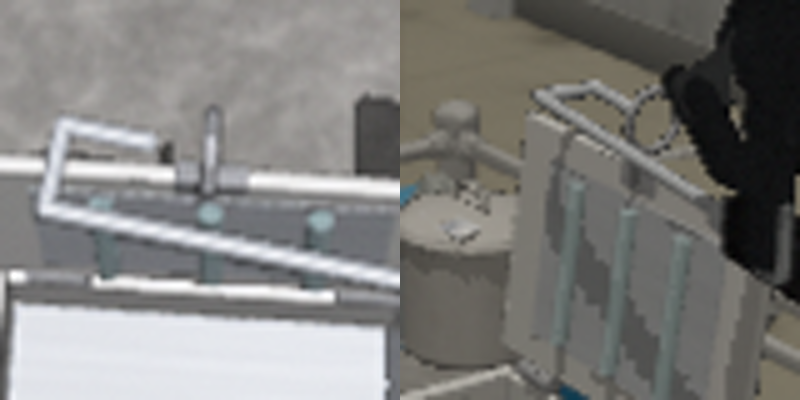

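```bash
python3 -m pendant '[{"dx":-0.002,"dy":-0.01,"dz":0,"ax":0,"ay":0,"az":0,"jaw":1},{"dx":-0.0035,"dy":-0.02,"dz":0,"ax":0,"ay":0,"az":0,"jaw":1},{"dx":-0.005,"dy":-0.03,"dz":0,"ax":0,"ay":0,"az":0,"jaw":1},{"dx":-0.007,"dy":-0.04,"dz":0,"ax":0,"ay":0,"az":0,"jaw":1},{"dx":-0.0085,"dy":-0.047,"dz":0,"ax":0,"ay":0,"az":0,"jaw":1},{"dx":-0.0085,"dy":-0.047,"dz":0,"ax":0,"ay":0,"az":0,"jaw":1},{"dx":-0.0085,"dy":-0.047,"dz":0,"ax":0,"ay":0,"az":0,"jaw":1}]' 120
python3 -c "
from h import *
st()
print(pole()['mid'])
h=np.array([.644,.0745,.115]);g0=pole()['mid']
"
```

```text
t: 26.62
tcp_pos: [0.586, -0.1518, 0.3489]
orientation: [[0.176, 0.984, -0.001], [0.984, -0.176, -0.01], [-0.01, 0.001, -1.0]]
ft_force: [-0.1, 0.4, -1.8]
finger_gap: 0.0175
t 26.62 tcp [ 0.586  -0.1518  0.3489] F [-0.1  0.4 -1.8] gap 0.0175 q [ 25.9  31.  -22.9  90.8  14.   60.9 -11.1]
[[0.176, 0.984, -0.001], [0.984, -0.176, -0.01], [-0.01, 0.001, -1.0]]
[0.65999081 0.06788501 0.28078775]
```

```bash
cat > arc.py <<'E'
from h import *
import sys
h=np.array([.644,.0745,.115]); bx=np.array([.999,-.045,0]); by=np.array([.045,.999,0])
def rows(bs,phis):
    s=sense();R=np.array(s['orientation']);p=np.array(s['tcp_pos']);phi0=np.arctan2(R[0,0],R[1,0])
    m=pole()['mid'];print('phi',np.degrees(phi0),'mid',m.round(4),'b',np.arctan2(m[2]-h[2],-(m-h)@bx).round(3),'r',np.hypot(m[2]-h[2],(m-h)@bx).round(4), 'along',((m-h)@by).round(4),'F',np.round(s['ft_force'],1))
    off=p-m
    for b,f in zip(bs,phis):
        f=np.radians(f); d=phi0-f  # az
        t=h-.167*np.cos(b)*bx+[0,0,.167*np.sin(b)]+by*-.0055
        c,sn=np.cos(d),np.sin(d); o=np.array([c*off[0]-sn*off[1],sn*off[0]+c*off[1],off[2]])
        print('b',b,np.round(t+o-p,4),'az',round(d,3))
if __name__=='__main__': rows(eval(sys.argv[1]),eval(sys.argv[2]))
E
python3 arc.py '[1.55,1.45,1.35,1.25,1.15,1.05,.95,.85]' '[10,9,8,7,6,5,4,3]'
```

```text
phi 10.162904710396965 mid [0.66   0.0679 0.2808] b 1.669 r 0.1666 along -0.0059 F [-0.1  0.4 -1.8]
b 1.55 [-0.0191  0.0011  0.0012] az 0.003
b 1.45 [-0.0319  0.0006 -0.    ] az 0.02
b 1.35 [-0.0444  0.0001 -0.0028] az 0.038
b 1.25 [-0.0566 -0.0003 -0.0073] az 0.055
b 1.15 [-0.0682 -0.0006 -0.0134] az 0.073
b 1.05 [-0.0792 -0.0009 -0.0209] az 0.09
b 0.95 [-0.0893 -0.0012 -0.0299] az 0.108
b 0.85 [-0.0984 -0.0014 -0.0403] az 0.125
```

```bash
python3 -m pendant '[{"dx":-0.01,"dy":0.001,"dz":0.001,"ax":0,"ay":0,"az":0,"jaw":1},{"dx":-0.019,"dy":0.001,"dz":0.001,"ax":0,"ay":0,"az":0.003,"jaw":1},{"dx":-0.032,"dy":0.0005,"dz":0,"ax":0,"ay":0,"az":0.02,"jaw":1},{"dx":-0.044,"dy":0,"dz":-0.003,"ax":0,"ay":0,"az":0.038,"jaw":1},{"dx":-0.0565,"dy":0,"dz":-0.007,"ax":0,"ay":0,"az":0.055,"jaw":1},{"dx":-0.068,"dy":-0.0005,"dz":-0.0135,"ax":0,"ay":0,"az":0.073,"jaw":1},{"dx":-0.079,"dy":-0.001,"dz":-0.021,"ax":0,"ay":0,"az":0.09,"jaw":1},{"dx":-0.0893,"dy":-0.001,"dz":-0.03,"ax":0,"ay":0,"az":0.108,"jaw":1},{"dx":-0.0985,"dy":-0.0015,"dz":-0.04,"ax":0,"ay":0,"az":0.125,"jaw":1},{"dx":-0.0985,"dy":-0.0015,"dz":-0.04,"ax":0,"ay":0,"az":0.125,"jaw":1}]' 120
python3 -c "
from h import *
a=snap('top','t8')
A=cv2.resize(a['img'][150:270,250:400,::-1],(750,600),interpolation=cv2.INTER_CUBIC)
cv2.imwrite('pics/m8.png',A)"
python3 arc.py '[.75,.65,.55,.45,.35,.25,.15,.08,.02,-.04]' '[2.6]*10'
```

```text
t: 27.45
tcp_pos: [0.4847, -0.1529, 0.3076]
orientation: [[0.052, 0.999, -0.004], [0.999, -0.052, -0.01], [-0.01, -0.004, -1.0]]
ft_force: [0.2, -0.4, -1.9]
finger_gap: 0.0173
phi 2.973899015083272 mid [0.532  0.0743 0.2404] b 0.842 r 0.168 along -0.0052 F [ 0.8 -0.4 -2.5]
b 0.75 [-0.0088 -0.0001 -0.0116] az 0.007
b 0.65 [-0.0196  0.0004 -0.0243] az 0.007
b 0.55 [-0.029   0.0008 -0.0381] az 0.007
b 0.45 [-0.037   0.0011 -0.0528] az 0.007
b 0.35 [-0.0435  0.0014 -0.0681] az 0.007
b 0.25 [-0.0484  0.0017 -0.0841] az 0.007
b 0.15 [-0.0517  0.0018 -0.1004] az 0.007
b 0.08 [-0.0531  0.0019 -0.112 ] az 0.007
b 0.02 [-0.0536  0.0019 -0.1221] az 0.007
b -0.04 [-0.0535  0.0019 -0.1321] az 0.007
```

View pics/m8.png

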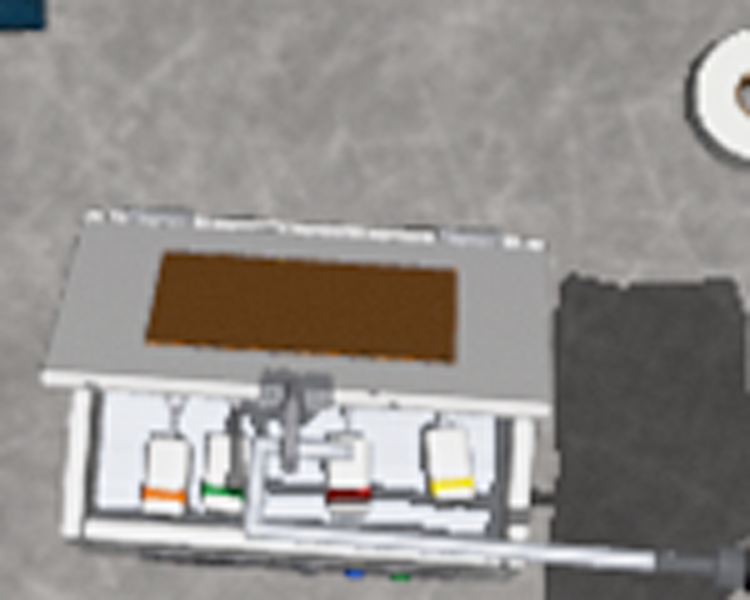

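```bash
python3 -m pendant '[{"dx":-0.009,"dy":0,"dz":-0.0116,"ax":0,"ay":0,"az":0.007,"jaw":1},{"dx":-0.0196,"dy":0.0004,"dz":-0.0243,"ax":0,"ay":0,"az":0.007,"jaw":1},{"dx":-0.029,"dy":0.0008,"dz":-0.038,"ax":0,"ay":0,"az":0.007,"jaw":1},{"dx":-0.037,"dy":0.001,"dz":-0.0528,"ax":0,"ay":0,"az":0.007,"jaw":1},{"dx":-0.0435,"dy":0.0014,"dz":-0.068,"ax":0,"ay":0,"az":0.007,"jaw":1},{"dx":-0.0484,"dy":0.0017,"dz":-0.084,"ax":0,"ay":0,"az":0.007,"jaw":1},{"dx":-0.0517,"dy":0.0018,"dz":-0.1,"ax":0,"ay":0,"az":0.007,"jaw":1},{"dx":-0.053,"dy":0.0019,"dz":-0.112,"ax":0,"ay":0,"az":0.007,"jaw":1},{"dx":-0.0536,"dy":0.0019,"dz":-0.122,"ax":0,"ay":0,"az":0.007,"jaw":1},{"dx":-0.0535,"dy":0.0019,"dz":-0.129,"ax":0,"ay":0,"az":0.007,"jaw":1},{"dx":-0.0535,"dy":0.0019,"dz":-0.132,"ax":0,"ay":0,"az":0.007,"jaw":1}]' 120
python3 arc.py '[-.06,-.08,-.1]' '[2.6]*3'; python3 -c "
from h import *
print(sense()['moment'],np.round(sense()['q'],1))"
```

```text
t: 28.42
tcp_pos: [0.4336, -0.1507, 0.1762]
orientation: [[0.044, 0.999, -0.001], [0.999, -0.044, -0.01], [-0.01, -0.001, -1.0]]
ft_force: [0.6, 0.0, -1.0]
finger_gap: 0.0178
phi 2.535351563919604 mid [0.4777 0.077  0.1081] b -0.041 r 0.1664 along -0.005 F [ 0.6  0.  -1. ]
b -0.06 [-0.0007 -0.0004 -0.0031] az -0.001
b -0.08 [-0.0005 -0.0004 -0.0065] az -0.001
b -0.1 [-0.0002 -0.0004 -0.0098] az -0.001
[ 0.23472528 -0.09760485 -0.00484778] [ 27.7  34.  -17.7 123.1  24.1  26.2 -11.6]
```

```bash
python3 -m pendant '[{"dx":-0.0005,"dy":0,"dz":-0.0015,"ax":0,"ay":0,"az":0,"jaw":1},{"dx":-0.0005,"dy":0,"dz":-0.003,"ax":0,"ay":0,"az":0,"jaw":1},{"dx":-0.0005,"dy":0,"dz":-0.003,"ax":0,"ay":0,"az":0,"jaw":1}]' 120
python3 -m pendant '[{"dx":0,"dy":0,"dz":-0.0015,"ax":0,"ay":0,"az":0,"jaw":1},{"dx":0,"dy":0,"dz":-0.003,"ax":0,"ay":0,"az":0,"jaw":1},{"dx":0,"dy":0,"dz":-0.003,"ax":0,"ay":0,"az":0,"jaw":1}]' 120
python3 -m pendant '[{"dx":0,"dy":0,"dz":-0.0015,"ax":0,"ay":0,"az":0,"jaw":1},{"dx":0,"dy":0,"dz":-0.003,"ax":0,"ay":0,"az":0,"jaw":1},{"dx":0,"dy":0,"dz":-0.003,"ax":0,"ay":0,"az":0,"jaw":1}]' 120
python3 arc.py '[]' '[]'; python3 -c "
from h import *
print(sense()['moment'])"
```

```text
t: 28.67
tcp_pos: [0.4337, -0.1506, 0.1735]
orientation: [[0.044, 0.999, -0.0], [0.999, -0.044, -0.01], [-0.01, 0.0, -1.0]]
ft_force: [0.5, 0.3, -1.1]
finger_gap: 0.0174
t: 28.92
tcp_pos: [0.434, -0.1506, 0.1707]
orientation: [[0.044, 0.999, 0.001], [0.999, -0.044, -0.01], [-0.01, 0.001, -1.0]]
ft_force: [-1.0, -0.3, 1.4]
finger_gap: 0.0177
t: 29.17
tcp_pos: [0.4341, -0.1507, 0.1677]
orientation: [[0.045, 0.999, 0.001], [0.999, -0.045, -0.01], [-0.01, 0.001, -1.0]]
ft_force: [-0.7, -1.3, 5.0]
finger_gap: 0.0179
phi 2.5639380258260873 mid [0.4784 0.0769 0.0997] b -0.092 r 0.1662 along -0.005 F [-0.7 -1.3  5. ]
[ 1.22151372 -0.0687702   0.11399835]
```

```bash
python3 -m pendant '[{"dx":0,"dy":0,"dz":0.004,"ax":0,"ay":0,"az":0,"jaw":1},{"dx":0,"dy":0,"dz":0.008,"ax":0,"ay":0,"az":0,"jaw":1},{"dx":0,"dy":0,"dz":0.012,"ax":0,"ay":0,"az":0,"jaw":1},{"dx":0,"dy":0,"dz":0.012,"ax":0,"ay":0,"az":0,"jaw":1}]' 120
python3 -c "
from h import *
b=snap('scene','s9');a=snap('top','t9')
for k,v in pole().items(): print(k,np.round(v,4),proj(a,v),proj(b,v))
print(sense()['moment'],sense()['ft_force'])
e=np.array([.477,.082,.115])
print('eye',proj(a,e),proj(b,e))
A=cv2.resize(a['img'][190:270,260:340,::-1],(560,560),interpolation=cv2.INTER_CUBIC)
B=cv2.resize(b['img'][180:260,240:320,::-1],(560,560),interpolation=cv2.INTER_CUBIC)
cv2.imwrite('pics/m9.png',A)"

```

```text
t: 29.5
tcp_pos: [0.4343, -0.1508, 0.1803]
orientation: [[0.045, 0.999, 0.002], [0.999, -0.045, -0.01], [-0.01, 0.002, -1.0]]
ft_force: [-0.2, -0.1, -1.8]
finger_gap: 0.0176
grip [ 0.4341 -0.1515  0.1141] [412.17995191 291.42981162] [322.24450264 290.0787207 ]
mid [0.4784 0.0768 0.1118] [309.68693976 268.72361961] [280.44148467 242.6052985 ]
tip [0.4777 0.0598 0.112 ] [317.28949862 269.26542176] [283.94716203 245.32293848]
bend [0.4792 0.0937 0.1116] [302.08952802 268.18218428] [277.00936773 239.94468337]
corner [0.4452 0.0953 0.1116] [300.94056389 283.42626058] [265.155746   243.49137037]
[-0.00134933 -0.02974038 -0.00338316] [-0.30467333 -0.34994571 -2.10934446]
eye [307.28707265 269.22058528] [278.78128654 240.83043428]
```

```bash
python3 -m pendant '[{"dx":0,"dy":0.008,"dz":0,"ax":0,"ay":0,"az":0,"jaw":1},{"dx":0.0005,"dy":0.016,"dz":0,"ax":0,"ay":0,"az":0,"jaw":1},{"dx":0.001,"dy":0.024,"dz":0,"ax":0,"ay":0,"az":0,"jaw":1},{"dx":0.0015,"dy":0.032,"dz":0,"ax":0,"ay":0,"az":0,"jaw":1},{"dx":0.002,"dy":0.04,"dz":0,"ax":0,"ay":0,"az":0,"jaw":1},{"dx":0.002,"dy":0.047,"dz":0,"ax":0,"ay":0,"az":0,"jaw":1},{"dx":0.002,"dy":0.047,"dz":0,"ax":0,"ay":0,"az":0,"jaw":1},{"dx":0.002,"dy":0.047,"dz":0,"ax":0,"ay":0,"az":0,"jaw":1}]' 120
python3 -c "
from h import *
st();print(pole()['tip'])"
```

```text
t: 30.27
tcp_pos: [0.4361, -0.1033, 0.1799]
orientation: [[0.043, 0.999, 0.001], [0.999, -0.043, -0.01], [-0.01, 0.001, -1.0]]
ft_force: [-0.1, -0.2, -1.4]
finger_gap: 0.0173
t 30.27 tcp [ 0.4361 -0.1033  0.1799] F [-0.1 -0.2 -1.4] gap 0.0173 q [ 21.4  32.9 -17.1 124.6  23.4  25.3 -16.9]
[[0.043, 0.999, 0.001], [0.999, -0.043, -0.01], [-0.01, 0.001, -1.0]]
[0.47940419 0.10738357 0.11195732]
```

```bash
python3 -m pendant '[{"dx":0,"dy":0,"dz":0.03,"ax":0,"ay":0,"az":0,"jaw":1},{"dx":0,"dy":0,"dz":0.06,"ax":0,"ay":0,"az":0,"jaw":1},{"dx":0,"dy":0,"dz":0.09,"ax":0,"ay":0,"az":0,"jaw":1},{"dx":0,"dy":0,"dz":0.12,"ax":0,"ay":0,"az":0,"jaw":1},{"dx":0.003,"dy":-0.035,"dz":0.12,"ax":0.005,"ay":0,"az":0.04,"jaw":1},{"dx":0.006,"dy":-0.07,"dz":0.12,"ax":0.005,"ay":0,"az":0.08,"jaw":1},{"dx":0.009,"dy":-0.105,"dz":0.12,"ax":0.005,"ay":0,"az":0.12,"jaw":1},{"dx":0.012,"dy":-0.14,"dz":0.12,"ax":0.005,"ay":0,"az":0.16,"jaw":1},{"dx":0.015,"dy":-0.175,"dz":0.12,"ax":0.005,"ay":0,"az":0.2,"jaw":1},{"dx":0.018,"dy":-0.21,"dz":0.12,"ax":0.005,"ay":0,"az":0.23,"jaw":1},{"dx":0.02,"dy":-0.243,"dz":0.1,"ax":0.005,"ay":0,"az":0.253,"jaw":1},{"dx":0.02,"dy":-0.243,"dz":0.08,"ax":0.005,"ay":0,"az":0.253,"jaw":1}]' 120
python3 -c "
from h import *
st()"
```

```text
t: 31.27
tcp_pos: [0.4548, -0.356, 0.2596]
orientation: [[-0.198, 0.98, 0.005], [0.98, 0.198, -0.012], [-0.013, 0.003, -1.0]]
ft_force: [-0.8, -1.2, -2.7]
finger_gap: 0.0174
t 31.27 tcp [ 0.4548 -0.356   0.2596] F [-0.8 -1.2 -2.7] gap 0.0174 q [ 51.4  34.6 -25.4 101.6  19.9  47.6  27.9]
[[-0.198, 0.98, 0.005], [0.98, 0.198, -0.012], [-0.013, 0.003, -1.0]]
```

```bash
python3 -m pendant '[{"dx":0.002,"dy":0.0095,"dz":-0.03,"ax":0.008,"ay":0,"az":0.01,"jaw":1},{"dx":0.002,"dy":0.0095,"dz":-0.07,"ax":0.008,"ay":0,"az":0.01,"jaw":1},{"dx":0.002,"dy":0.0095,"dz":-0.11,"ax":0.008,"ay":0,"az":0.01,"jaw":1},{"dx":0.002,"dy":0.0095,"dz":-0.14,"ax":0.008,"ay":0,"az":0.01,"jaw":1},{"dx":0.002,"dy":0.0095,"dz":-0.16,"ax":0.008,"ay":0,"az":0.01,"jaw":1},{"dx":0.002,"dy":0.0095,"dz":-0.16,"ax":0.008,"ay":0,"az":0.01,"jaw":1},{"dx":0.002,"dy":0.0095,"dz":-0.16,"ax":0.008,"ay":0,"az":0.01,"jaw":1}]' 120
```

```text
t: 31.85
tcp_pos: [0.4561, -0.3465, 0.0988]
orientation: [[-0.208, 0.978, 0.003], [0.978, 0.208, -0.003], [-0.004, 0.002, -1.0]]
ft_force: [0.5, -0.3, -0.8]
finger_gap: 0.0176
```

```bash
python3 -m pendant '[{"dx":0,"dy":0,"dz":-0.005,"ax":0,"ay":0,"az":0,"jaw":1},{"dx":0,"dy":0,"dz":-0.01,"ax":0,"ay":0,"az":0,"jaw":1},{"dx":0,"dy":0,"dz":-0.014,"ax":0,"ay":0,"az":0,"jaw":1},{"dx":0,"dy":0,"dz":-0.0155,"ax":0,"ay":0,"az":0,"jaw":1},{"dx":0,"dy":0,"dz":-0.0155,"ax":0,"ay":0,"az":0,"jaw":1}]' 120
python3 -c "
from h import *
st();print(sense()['moment'])"
```

```text
t: 32.27
tcp_pos: [0.456, -0.3466, 0.0835]
orientation: [[-0.207, 0.978, 0.003], [0.978, 0.207, -0.003], [-0.004, 0.002, -1.0]]
ft_force: [-0.2, 0.2, -0.8]
finger_gap: 0.0173
t 32.27 tcp [ 0.456  -0.3466  0.0835] F [-0.2  0.2 -0.8] gap 0.0173 q [ 45.1  49.  -16.9 107.7  28.7  27.3  19.9]
[[-0.207, 0.978, 0.003], [0.978, 0.207, -0.003], [-0.004, 0.002, -1.0]]
[0.0189003  0.00270729 0.03575221]
```

```bash
python3 -m pendant '[{"dx":0,"dy":0,"dz":-0.001,"ax":0,"ay":0,"az":0,"jaw":1},{"dx":0,"dy":0,"dz":-0.001,"ax":0,"ay":0,"az":0,"jaw":1},{"dx":0,"dy":0,"dz":-0.001,"ax":0,"ay":0,"az":0,"jaw":0.4},{"dx":0,"dy":0,"dz":-0.001,"ax":0,"ay":0,"az":0,"jaw":0.4},{"dx":0,"dy":0,"dz":-0.001,"ax":0,"ay":0,"az":0,"jaw":0.4},{"dx":0,"dy":0,"dz":-0.001,"ax":0,"ay":0,"az":0,"jaw":0.4},{"dx":0,"dy":0,"dz":-0.001,"ax":0,"ay":0,"az":0,"jaw":0.4},{"dx":0,"dy":0,"dz":-0.001,"ax":0,"ay":0,"az":0,"jaw":0.4},{"dx":0,"dy":0,"dz":-0.001,"ax":0,"ay":0,"az":0,"jaw":0.4}]' 120
python3 -m pendant '[{"dx":0,"dy":0,"dz":0.02,"ax":0,"ay":0,"az":0,"jaw":0.4},{"dx":0,"dy":0,"dz":0.05,"ax":0,"ay":0,"az":0,"jaw":0.4},{"dx":0,"dy":0,"dz":0.09,"ax":0,"ay":0,"az":0,"jaw":0.4},{"dx":0,"dy":0,"dz":0.13,"ax":0,"ay":0,"az":0,"jaw":0.4},{"dx":0,"dy":0,"dz":0.17,"ax":0,"ay":0,"az":0,"jaw":0.4},{"dx":0,"dy":0,"dz":0.21,"ax":0,"ay":0,"az":0,"jaw":0.4},{"dx":0,"dy":0,"dz":0.23,"ax":0,"ay":0,"az":0,"jaw":0.4},{"dx":0,"dy":0,"dz":0.23,"ax":0,"ay":0,"az":0,"jaw":0.4},{"dx":0,"dy":0,"dz":0.23,"ax":0,"ay":0,"az":0,"jaw":0.4}]' 60
python3 -c "
from h import *
e=snap('top','t10');b=snap('scene','s10')
A=cv2.resize(e['img'][155:345,255:540,::-1],(800,533),interpolation=cv2.INTER_CUBIC)[:, :]
A=cv2.resize(e['img'][155:345,255:540,::-1],(440,293),interpolation=cv2.INTER_CUBIC)
A=cv2.resize(e['img'][155:345,255:540,::-1],None,fx=1.75,fy=1.75,interpolation=cv2.INTER_CUBIC)
B=cv2.resize(b['img'][160:310,220:400,::-1],None,fx=1.66,fy=1.75,interpolation=cv2.INTER_CUBIC)
B2=cv2.resize(e['img'][155:275,255:370,::-1],(299,262),interpolation=cv2.INTER_CUBIC)
R=np.zeros((600,800,3),np.uint8);R[:A.shape[0],:A.shape[1]]=A;R[:B.shape[0],500:500+B.shape[1]]=B
M=cv2.resize(e['img'][250:335,360:525,::-1],(500,258),interpolation=cv2.INTER_CUBIC);R[340:598,:500]=M;R[336:598,501:]=B2
cv2.imwrite('pics/fin.png',R)"
```

```text
t: 33.02
tcp_pos: [0.4561, -0.3466, 0.0825]
orientation: [[-0.207, 0.978, 0.003], [0.978, 0.207, -0.003], [-0.004, 0.002, -1.0]]
ft_force: [-0.3, 0.4, -0.5]
finger_gap: 0.0514
t: 33.77
tcp_pos: [0.4562, -0.3469, 0.3137]
orientation: [[-0.207, 0.978, 0.005], [0.978, 0.207, -0.005], [-0.006, 0.004, -1.0]]
ft_force: [-0.4, 0.0, -0.8]
finger_gap: 0.0511
```

View pics/fin.png

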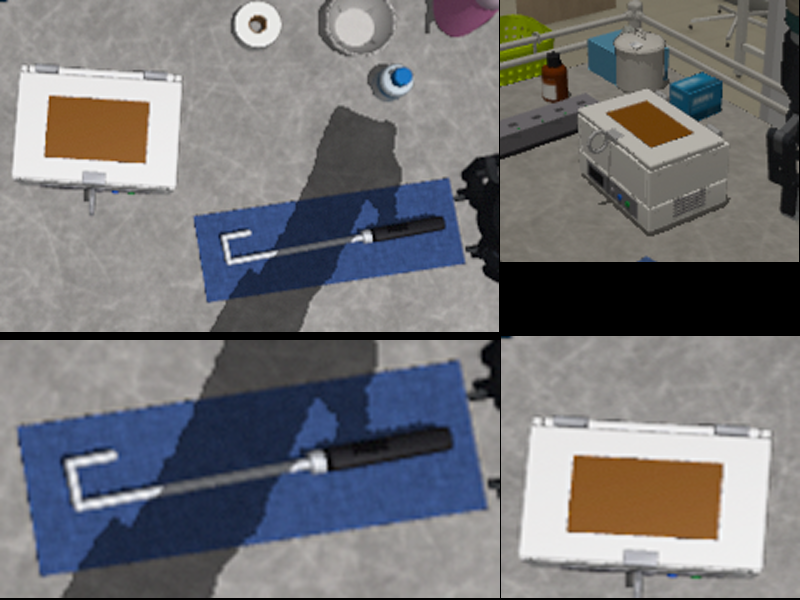

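```bash
python3 -c "
from h import *
a=ld('t4')['img'].astype(int);b=ld('t10')['img'].astype(int)
print('mat diff px',(abs(a-b).sum(2)[260:330,368:515]>120).sum())
st();print(sign_off())"
```

```text
mat diff px 459
t 33.87 tcp [ 0.4552 -0.3464  0.3113] F [ 0.7  0.  -0.4] gap 0.0509 q [ 52.5  31.1 -27.9  98.8  17.4  54.3  29.8]
[[-0.207, 0.978, 0.001], [0.978, 0.207, -0.002], [-0.002, 0.001, -1.0]]
the job is handed in; nothing more can be done
None
```

The job is done and handed in at 33.9 s. There were four packs in the dock (yellow, red, green and orange). I pulled each straight up and laid it in the UV box chamber. I then drew the flap shut with the pole's prong in the ring, unhooked it and laid the pole back on its mat.

- **Packs:** the picture taken before closing showed all four lying inside the chamber, below the rim.
- **Flap:** with the hook in the ring, it stopped moving and pushed back with about 6 to 7 N, against the 1 to 1.5 N needed to move it. The final pictures show it flush, and the gripper and arm stayed clear of it.
- **Pole:** it was set down within about 1 mm of its pick-up reading, same ends and hook direction. The before/after difference over the mat was 459 pixels. I did not trace these; the arm's shadow falls there and the two shots came from slightly different arm poses. By eye the pole lies as it did before.
- **Bottles and roll:** the roll and saline bottle stand as before in the final picture, and the iodine bottle is still upright by the dock. The robot was touching nothing when I handed in.

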